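# Weigh a batch of plastic offcuts and charge the bench shredder

## Robot

A 6-joint arm with a two-finger parallel gripper is mounted at the origin on the work surface. World frame = base frame: x ahead of the robot, y to its left, z up, the work surface at z = 0. Lengths are in m, angles in rad, forces in N, time in s.
With the tool pointing down it reaches from about 0.25 to 0.775 m from the base axis. Payload 4 kg.
Tool frame: the origin (TCP) lies at the very end of the fingers, on their centre line; the grasp point (between the pads) lies 19 mm behind it; z points along the fingers, y is the direction in which the jaws open and shut (so a half turn about z gives the same grasp; the last joint's range is limited). The gripper opens to 85 mm and grips with 20 to 120 N. Pads are 22 mm wide; open, the fingers measure 114 mm over their backs; the gripper's body (76 mm by 85 mm) begins 54 mm behind the grasp point. The pads swing forward as they close: fully open they stand 13 mm farther back than shut.
Start: joints at [-1.362, 0.087, 1.371, -0, 1.684, -0.103], TCP at [0.169, -0.523, 0.231] pointing down, gripper open.
Joint ranges: [-3.1, 3.1], [-0.76, 2.03], [0.27, 2.55], [-1.08, 4.22], [0.17, 2.65], [-2.57, 2.57]. Speed limits (rad/s): [2.79, 2.79, 3.14, 3.14, 3.14, 3.14].

## Interface

Orientations are given as a rotation vector (axis times angle).
In Python, from rig import env gives the robot as it stands.
- The arm moves only by the tool play_rows, never from a script. Its argument "plan" is a list that holds one entry, the list of rows, each a list of 7 numbers: the closure, from 0 (fully open) to 1 (shut), then the shift along the world's x, y, z in mm, then the turn, a rotation vector about the world's x, y, z in rad. In form: [[[fingers, tx, ty, tz, rx, ry, rz], ...]]. A call has 1 to 10 rows; each row shifts and turns the commanded pose from where the row before left it; what a row does not reach is not made up. A row lasts 1/12 s, in which the tool goes at most 41.7 mm and 7.16 degrees, less where a joint would pass 70% of its speed; a pose out of reach is approached as far as the arm can. A call is refused whole if a number of a shift passes 41.7 or a number of a turn 0.125, either way. A call with a gripper value outside its range is refused whole. The fingers move at their own pace and stop on an object; "grip_force" is the grip in N (left out, the last holds). Time passes only in rows, so rows that do not move let the fingers close. It gives the time, the measured TCP pose, the force and the opening at its end, in the units of the state.
- env.state(): the state, without advancing time (a new reading comes with each control period).
- env.grab_frame(name): name is "side" or "top" or "wrist"; returns a dict with "image" (384x512x3 uint8, red, green, blue), "z_map" (384x512 float32, m along the optical axis (not along the pixel's ray), 0 where there is no reading), "intrinsics" (3x3 intrinsics, pixels), "extrinsics" (4x4, takes a point from camera to world coordinates). Camera axes: x right, y down, z forward; pixel columns grow to the right and rows downward; lengths in m; the calibration is good to about 2 mm. A picture is of the moment at which its call begins.
- env.close_job(): hands the job in, once; it reports no verdict.
Trained networks look in a picture, given as the dict that the camera call returned (one of the last four; its "shot" number tells which), for a name from the list of things; names that differ only in an ending like _2 or _b are one class to them, and where a whole thing is asked for, a point or a joint stands for the part that bears it (a point fixed in the world has none). Each returns a list of dicts, best first, with "confidence" (0 to 1); they miss things now and then, are a little off and sometimes report something else, mostly with a low value. They report only what shows in the picture. A call takes as long as a camera call. They do not tell look-alikes from the thing itself.
- env.boxes_of(picture, query): "position" ([column, row] in pixels, amid what is visible of it).
The state is a dict: "clock": time; "joints": joint angles; "qd": joint speeds; "joint_torque": joint torques, N m; "tcp_pos": TCP position; "eef_rot": TCP orientation; "contact_force": force on the tool from outside, world axes, zero at the start; "torque": the same for the moment, N m; "gripper_width": finger opening in m.
Only numpy, scipy, OpenCV 4.12 (cv2) and the standard library are available. Lean on these libraries where they do the work, as an engineer would, in place of code of your own. Each camera call takes 0.05 s, during which the arm holds its last target. There are 200 camera calls.

## Task

Put every offcut into the aluminium scoop where it stands on the scale and let go, so that the whole batch is weighed while the shredder's feed guard is still shut and bolted. Then draw the red bolt fully back, slide the yellow guard fully open, carry the loaded scoop level to the feed mouth and tip the offcuts in from the scoop. Finish with the empty scoop standing on the scale again, the guard fully shut and the bolt fully home, and leave the brush, jar and tape roll alone.

Things in the scene. Friction and masses are not known exactly. Their poses are not given: they have to be found in the camera images.
- offcut1: Black plastic offcut, a solid bar 66 long (x) x 28 wide (y) x 22 high (z) mm, 39 g; starts lying flat on the board; origin at the centre of its underside. Absent in some starts (two to four are present).
- offcut2: Blue plastic offcut, a solid bar 64 long (x) x 30 wide (y) x 24 high (z) mm, 44 g; starts lying flat on the board; origin at the centre of its underside. Absent in some starts (two to four are present).
- offcut3: Orange plastic offcut, a solid bar 66 long (x) x 26 wide (y) x 20 high (z) mm, 33 g; starts lying flat on the board; origin at the centre of its underside. Absent in some starts (two to four are present).
- offcut4: Green plastic offcut, a solid bar 62 long (x) x 30 wide (y) x 22 high (z) mm, 39 g; starts lying flat on the board; origin at the centre of its underside. Absent in some starts (two to four are present).
- board: Fixed sheet of plywood 210 (x) x 200 (y) x 6 mm high on the bench, on which the offcuts lie; origin at the centre of its underside.
- scale: Fixed white bench scale 200 (x) x 180 (y) mm; its steel platter 175 (x) x 165 (y) mm is 48 mm above the bench, centred 6 mm towards +x of the origin; origin at the centre of the scale's underside, on the bench.
- scoop: Loose flat aluminium scoop on the scale, 220 g. Pan 170 long (x) x 152 wide (y) mm, 4 mm floor; side walls 3 mm thick, 36 high; back wall 52 high at x = -85; open front (+x). Origin: centre of the pan's underside; x from handle to open front, z up. Offcuts begin to slide out at 25 to 36 degrees of tilt.
- scoop_grip (a point): Point in the middle of the scoop's black handle bar, at (-130, 0, 45) mm in the scoop's frame. The bar, 20 wide (y) x 16 high (z) mm, runs straight back from x = -83 to -183 mm.
- scoop_lip (a point): Middle of the scoop's open front edge, on the pan floor, at (85, 0, 4) mm in the scoop's frame.
- shredder: Fixed green bench shredder; origin on the bench under the centre of the feed mouth, z up. Gearbox on its -y side (y = -93 to -303 mm, 160 high), round motor beyond (to y = -418, 175 high). The front housing that carries the bolt lies on its -x side (to x = -217, y within +-65, 176 high).
- mouth (a point): Centre of the feed mouth in the plane of its rim, 165 mm above the shredder's origin, same axes. The feed box is open-topped, 190 (x) x 170 (y) mm inside, walls 8 mm; cutter discs 110 mm below the rim. Two guard rails 10 mm wide, 177 mm above the bench, run along y at x = +-98 mm.
- guard (a joint): Sliding yellow guard, a 6 mm plate 184 x 186 mm on the feed box, its upper face 172 mm above the bench: 0 = shut over the mouth, 0.175 m = fully open; slides towards the shredder's -y, over the gearbox. About 3 N of friction; stays where it is left. While the bolt is home it is held to within 4 mm.
- guard_grip (a point): Grip point of the guard's black handle, an upright bar 80 (x) x 16 (y) mm, 40 mm high above the plate; the point is 25 mm above the plate, 15 mm below the bar's top, and moves with the guard. Shut: at (0, 60, 197) mm in the shredder's frame.
- bolt (a joint): Steel bolt: 0 = home, its tongue in the keeper on the guard's front edge; 0.040 m = fully drawn; slides towards the shredder's -x and leaves the keeper at 0.022 m. About 3 N of friction; stays where it is left. The tongue enters the keeper (3 mm of play each side) only with the guard shut.
- bolt_grip (a point): Grip point of the bolt's upright red knob, a cylinder 16 mm in diameter: on its axis, 12 mm below its top, 24 mm above the bolt's guide and keeper (198 mm above the bench); it moves with the bolt. At home: (-142, 0, 222) mm in the shredder's frame.
- brush: Bystander: hand brush with a wooden back, 200 x 45 x 52 mm; origin at the centre of its underside.
- jar: Bystander: glass jar with a white lid, 64 mm in diameter, 100 mm high; origin at the centre of its underside.
- tape_roll: Bystander: roll of brown tape lying flat, 100 mm in diameter, 48 mm high; origin at the centre of its underside.
Not all that is in view belongs to the job. Several things have the shape of the offcut3; the one meant has the colours described above.

How it is judged:
By the outcome, as a careful person would: the job done as asked, in the order asked, and still so for the second after the job is handed in, with the robot touching nothing.
Of offcut1, offcut2, offcut3, offcut4 only 2 to 4 are there at a start; the rules pass over those that are not, and their reading is None.
At some moment in a run one of offcut1, offcut2, offcut3, offcut4 may be knocked a few centimetres aside while the robot is not near it.
It also fails if it takes over 210 s, if anything falls off the work surface, if the arm or the gripper's body presses on something with over 40 N, if the wrist force passes 120 N, or if a joint passes its speed limit or range.

## Working session

There is one attempt and no reset: what is moved stays moved. The work goes in short steps, Python scripts to look and compute and a tool call to move; the robot and the scene stay as the last step left them, time stands still between calls to the robot, and variables do not carry over. Pictures are saved under pics/ and viewed, about 12 in all and at most 16, crops included, and the job is handed in when it is done.

Besides the shell and the picture viewer there is one more tool, called after "Call:" as name([rows], argument=value, ...), one row to a line, values as JSON. play_rows: Moves the arm, as the interface text tells. Its arguments: {"type":"object","properties":{"plan":{"type":"array"},"grip_force":{"type":"number"}},"required":["plan"]}

```bash
ls; mkdir -p pics; cat > h.py <<'E'
import numpy as np,cv2
from rig import env
def shot(n,fn=None):
    f=env.grab_frame(n)
    if fn: cv2.imwrite('pics/'+fn,f['image'][:,:,::-1])
    return f
def cloud(f):
    z=f['z_map'];K=f['intrinsics'];T=f['extrinsics']
    v,u=np.mgrid[:z.shape[0],:z.shape[1]]
    p=np.stack([(u-K[0,2])/K[0,0]*z,(v-K[1,2])/K[1,1]*z,z],-1)@T[:3,:3].T+T[:3,3]
    p[z==0]=np.nan
    return p
def proj(f,P):
    T=f['extrinsics'];c=(np.atleast_2d(P)-T[:3,3])@T[:3,:3];q=c@f['intrinsics'].T
    return q[:,:2]/q[:,2:]
E
python3 - <<'E'
from h import *
a=shot('top','top1.png');b=shot('side','side1.png')
print(a['extrinsics'],b['extrinsics'])
print(env.state())
P=cloud(a)
for n in ['offcut1','offcut2','offcut3','offcut4','scoop','scale','shredder','guard_grip','bolt_grip','brush','jar','tape_roll','board']:
    for d in env.boxes_of(a,n)[:3]:
        u,v=map(int,d['position']);print(n,round(d['confidence'],2),u,v,P[v,u].round(3))
cv2.imwrite('pics/both.png',np.hstack([a['image'],b['image']])[:,:,::-1])
E
```

```text
pics
[[ 0.08805027 -0.97185655  0.21849943  0.23405878]
 [-0.99610564 -0.08690718  0.01485618  0.0641265 ]
 [ 0.0045511  -0.2189566  -0.97572398  1.6210803 ]
 [ 0.          0.          0.          1.        ]] [[-0.74261974 -0.48292365  0.46400502 -0.10497222]
 [-0.66965248  0.54478504 -0.50475223  0.81165302]
 [-0.0090262  -0.68556109 -0.72795915  1.19759946]
 [ 0.          0.          0.          1.        ]]
{'clock': 0.1, 'joints': array([-1.36211077e+00,  8.79309570e-02,  1.37213662e+00,  7.06609904e-06,
        1.68359692e+00, -1.03090729e-01]), 'qd': array([ 0.00096591, -0.00138877, -0.00493839, -0.00119498, -0.00079581,
        0.0006974 ]), 'joint_torque': array([ 2.56863314e-03, -3.53012931e+01, -3.14219248e+01, -1.39498211e-04,
        7.92508683e-03,  5.71868236e-05]), 'tcp_pos': array([ 0.1686206 , -0.52303792,  0.23021192]), 'eef_rot': array([-3.10145337e+00, -4.87435867e-01,  1.60625635e-04]), 'contact_force': array([0.14160504, 0.17851246, 0.15432306]), 'torque': array([-0.06579196, -0.01339004, -0.00741516]), 'gripper_width': 0.0854850645759796}
offcut1 0.74 150 202 
[... 398 characters left out ...]
.74 148 161 [0.685 0.445 0.015]
offcut4 0.71 118 188 [0.58  0.532 0.02 ]
scoop 0.85 240 216 [0.515 0.109 0.049]
scale 0.93 243 243 [0.428 0.091 0.037]
shredder 0.72 364 196 [ 0.593 -0.273  0.157]
shredder 0.56 331 181 [ 0.628 -0.166  0.172]
shredder 0.51 327 227 [ 0.477 -0.156  0.204]
guard_grip 0.78 333 183 [ 0.623 -0.172  0.17 ]
guard_grip 0.55 361 196 [ 0.588 -0.26   0.174]
guard_grip 0.17 172 219 [0.492 0.339 0.004]
brush 0.58 190 150 [0.728 0.3   0.047]
brush 0.25 333 179 [ 0.635 -0.172  0.171]
jar 0.74 271 150 [0.734 0.026 0.103]
jar 0.57 239 222 [0.494 0.11  0.054]
tape_roll 0.31 243 243 [0.428 0.091 0.037]
board 0.9 172 218 [0.495 0.339 0.007]
board 0.5 330 223 [ 0.484 -0.159  0.237]
```

View pics/top1.png

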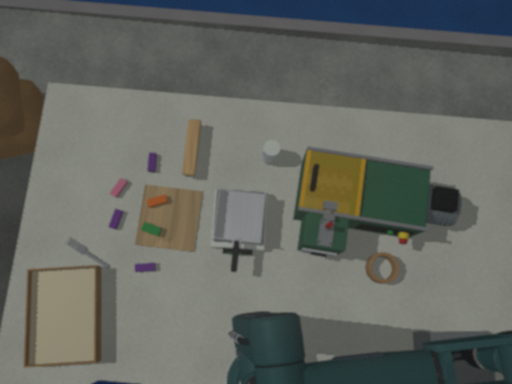

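View pics/side1.png

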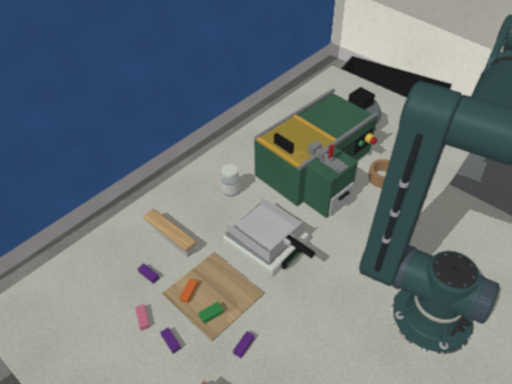

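The top view shows two offcuts on the board: orange at (158,201) and green at (152,229). The purple and pink bars off the board are look-alikes. The scoop is at (240,216) with its handle toward the robot, the guard at (333,183), and the bolt knob at (329,226).

```bash
cat >> h.py <<'E'
def rect(P,m):
    q=P[m];q=q[~np.isnan(q).any(1)]
    z=np.median(q[:,2]);(c,s,a)=cv2.minAreaRect((q[:,:2]*1000).astype(np.float32))
    if s[0]<s[1]: s=s[::-1];a+=90
    return np.round(c,1),np.round(s,1),round((a+90)%180-90,1),round(z*1000,1),len(q)
def hsv(f): return cv2.cvtColor(f['image'],cv2.COLOR_RGB2HSV)
E
python3 - <<'E'
from h import *
f=shot('top');P=cloud(f);H=hsv(f).astype(int);h,s,v=H[...,0],H[...,1],H[...,2]
x,y,z=P[...,0],P[...,1],P[...,2]
bd=(x>.4)&(x<.66)&(y>.2)&(y<.47)
print('or',rect(P,bd&(h<12)&(s>180)&(z>.012)))
print('gr',rect(P,bd&(h>45)&(h<80)&(s>120)&(z>.012)))
print('guard',rect(P,(h>18)&(h<30)&(s>150)&(z>.16)&(z<.18)&(y<0)))
m=(y<-.1)&(y>-.25)&(x<.65)&((h<6)|(h>174))&(s>150)&(z>.2); print('knob',rect(P,m))
m=(y<0)&(y>-.3)&(x>.5)&(z>.19)&(x<.8); print('ghandle',rect(P,m))
sc=(y<.25)&(y>0)&(x<.65)&(x>.25)
m=sc&(v<70)&(z>.07)&(z<.13)&(x<.42); print('handle',rect(P,m))
m=sc&(z>.075)&(x>.35)&(x<.62); print('walls',rect(P,m))
m=sc&(z>.02)&(z<.06); print('scale',rect(P,m))
m=(y<-.2)&(z>.14)&(z<.165)&(x>.4)&(y>-.5); print('gearbox',rect(P,m))
g=P[sc&(v<70)&(z>.07)]; print(g.min(0),g.max(0))
for n,u0,u1,v0,v1 in [('scoop',200,290,170,290),('shr',285,415,140,265)]:
    cv2.imwrite(f'pics/c_{n}.png',cv2.resize(f['image'][v0:v1,u0:u1,::-1],None,fx=5,fy=5,interpolation=cv2.INTER_CUBIC))
E
```

```text
or (array([547.5, 393.7]), array([54.7, 18.5]), -67.7, np.float64(26.4), 72)
gr (array([450.4, 401.2]), array([56. , 20.6]), 74.9, np.float64(27.5), 102)
guard (array([ 624.6, -170.6]), array([185.9, 178.6]), 85.7, np.float64(171.9), 2882)
knob (array([ 480.6, -157. ]), array([9.6, 6.1]), -40.7, np.float64(234.4), 13)
ghandle (array([ 581.1, -138.4]), array([176.1,  56.3]), 28.7, np.float64(200.8), 340)
handle (array([376.4, 110. ]), array([85.7, 19.2]), 0.8, np.float64(100.5), 143)
walls (array([474. , 109.6]), array([246.8, 151.8]), -1.1, np.float64(97.7), 372)
scale (array([502.3, 109.8]), array([220.5, 180. ]), 1.6, np.float64(49.8), 2968)
gearbox (array([ 560.5, -350.8]), array([298.6, 295.6]), -1.9, np.float64(159.2), 3856)
[0.33346997 0.10073934 0.08720002] [0.42542394 0.11994846 0.10830848]
```

Call:
play_rows([
  [[0,0,0,30,0,0,0],[0,0,20,35,0,0,0],[0,11,38,0,0,0,0.04],[0,11,38,0,0,0,0.04],[0,11,38,0,0,0,0.04],[0,11,38,0,0,0,0.04],[0,11,38,0,0,0,0.04],[0,11,38,0,0,0,0.04],[0,11,38,0,0,0,0.04],[0,11,38,0,0,0,0.04]],
])

```text
clock: 1.63
tcp_pos: [0.2566, -0.1977, 0.2965]
eef_rot: [2.985, 0.977, 0.001]
contact_force: [1.8, 0.5, -0.3]
gripper_width: 0.0853
```

Call:
play_rows([
  [[0,11,38,0,0,0,0.04],[0,11,38,0,0,0,0.04],[0,11,38,0,0,0,0.04],[0,11,38,0,0,0,0.04],[0,11,38,0,0,0,0.04],[0,11,38,0,0,0,0.04],[0,11,38,0,0,0,0.04],[0,11,38,0,0,0,0.04],[0,11,38,0,0,0,0.04],[0,11,38,0,0,0,0.04]],
])

```text
clock: 2.47
tcp_pos: [0.3666, 0.1828, 0.2967]
eef_rot: [2.73, 1.554, 0.002]
contact_force: [1.2, -0.7, 0.1]
gripper_width: 0.0854
```

Call:
play_rows([
  [[0,15,38,0,0,0,0.04],[0,15,38,0,0,0,0.04],[0,15,38,0,0,0,0.04],[0,15,30,0,0,0,0.04],[0,0,0,0,0,0,0.04],[0,0,0,0,0,0,0.04],[0,0,0,0,0,0,0]],
])

```text
clock: 3.05
tcp_pos: [0.4268, 0.3252, 0.2956]
eef_rot: [-2.526, -1.868, 0.002]
contact_force: [0.5, -0.5, 0.6]
gripper_width: 0.0856
```

```bash
cat >> h.py <<'E'
from scipy.spatial.transform import Rotation as Ro
def me():
    s=env.state();R=Ro.from_rotvec(s['eef_rot']).as_matrix();p=s['tcp_pos']*1000
    ja=np.degrees(np.arctan2(R[1,1],R[0,1]))
    print('t',round(s['clock'],1),'tcp',p.round(1),'z',R[:,2].round(3),'jaw',round(ja%180,1),'w',round(s['gripper_width']*1000,1),'F',s['contact_force'].round(1),'q',s['joints'].round(2))
    return p,R,ja
def go(x,y,z=None,jaw=None):
    p,R,ja=me()
    d=[round(x-p[0],1),round(y-p[1],1),None if z is None else round(z-p[2],1)]
    r=None
    if jaw is not None:
        r=(jaw-ja+90)%180-90; r=round(np.radians(r),3)
    print('go',d,r)
def offc(f):
    P=cloud(f);H=hsv(f).astype(int);h,s=H[...,0],H[...,1]
    x,y,z=P[...,0],P[...,1],P[...,2]
    ok=(z>.018)&(z<.12)&(s>110)
    for n,m in [('or',(h<13)),('gr',(h>45)&(h<80))]:
        k,L,st,c=cv2.connectedComponentsWithStats((ok&m).astype(np.uint8))
        for i in range(1,k):
            if st[i,4]>60: print(n,rect(P,L==i),np.round(c[i]))
E
python3 - <<'E'
from h import *
f=shot('wrist','w1.png');offc(f);go(450,401,None,165)
E
```

```text
or (array([548.7, 394.5]), array([65.9, 26.4]), -67.8, np.float64(26.9), 1007) [323.  81.]
gr (array([451.9, 400.8]), array([58.6, 26. ]), 74.9, np.float64(29.0), 821) [255.  98.]
t 3.1 tcp [426.7 324.8 296. ] z [-0.001 -0.    -1.   ] jaw 162.9 w 85.1 F [-0.4 -0.   1. ] q [ 0.54  0.05  1.28 -0.    1.81  0.84]
go [np.float64(23.3), np.float64(76.2), None] 0.037
```

View pics/w1.png

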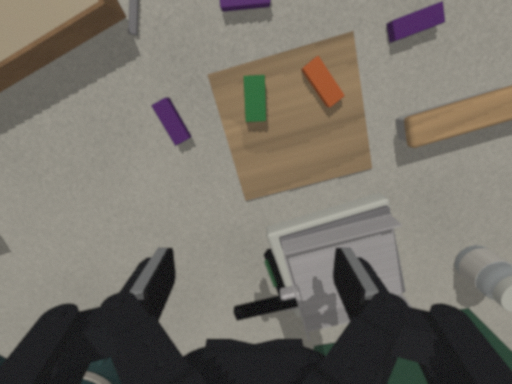

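Call:
play_rows([
  [[0.3,12,38,0,0,0,0.02],[0.3,12,38,0,0,0,0.02],[0.3,0,0,-40,0,0,0],[0.3,0,0,-40,0,0,0],[0.3,0,0,-40,0,0,0],[0.3,0,0,-40,0,0,0],[0.3,0,0,-40,0,0,0],[0.3,0,0,-40,0,0,0],[0.3,0,0,-30,0,0,0],[0.3,0,0,0,0,0,0]],
])

```text
clock: 3.93
tcp_pos: [0.4459, 0.3964, 0.0183]
eef_rot: [-2.491, -1.914, 0.024]
contact_force: [-1.5, -0.4, -0.2]
gripper_width: 0.06
```

Call:
play_rows([
  [[0.3,0,0,-13,0,0,0],[0.3,0,0,0,0,0,0],[0.9,0,0,0,0,0,0],[0.9,0,0,0,0,0,0],[0.9,0,0,0,0,0,0],[0.9,0,0,0,0,0,0],[0.9,0,0,0,0,0,0],[0.9,0,0,0,0,0,0]],
], grip_force=40)

```text
clock: 4.6
tcp_pos: [0.4525, 0.4018, 0.0164]
eef_rot: [2.49, 1.916, 0.009]
contact_force: [-1.0, -0.4, 6.0]
gripper_width: 0.0286
```

```bash
python3 - <<'E'
from h import *
go(490,145,None,90)
f=shot('top');offc(f)
E
```

```text
t 4.6 tcp [452.5 401.8  16.4] z [ 0.005  0.003 -1.   ] jaw 165.2 w 28.6 F [-1.  -0.4  6. ] q [ 0.63  0.34  1.52 -0.    1.28  0.89]
go [np.float64(37.5), np.float64(-256.8), None] -1.312
or (array([549.7, 385.2]), array([49.8, 49.8]), 49.2, np.float64(25.4), 116) [159. 200.]
```

Call:
play_rows([
  [[0.9,0,0,35,0,0,0],[0.9,0,0,40,0,0,0],[0.9,0,0,40,0,0,0],[0.9,0,0,40,0,0,0],[0.9,3,-24,0,0,0,-0.119],[0.9,3,-24,0,0,0,-0.119],[0.9,3,-24,0,0,0,-0.119],[0.9,3,-24,0,0,0,-0.119],[0.9,3,-24,0,0,0,-0.119],[0.9,3,-24,0,0,0,-0.119]],
])

```text
clock: 5.48
tcp_pos: [0.4686, 0.2554, 0.1688]
eef_rot: [3.005, 0.917, 0.001]
contact_force: [0.6, 0.1, -0.5]
gripper_width: 0.0292
```

Call:
play_rows([
  [[0.9,3,-24,0,0,0,-0.119],[0.9,3,-24,0,0,0,-0.119],[0.9,3,-24,0,0,0,-0.119],[0.9,3,-24,0,0,0,-0.119],[0.9,3,-22,0,0,0,-0.119],[0.9,0,0,0,0,0,0],[0.9,0,0,0,0,0,0]],
])

```text
clock: 6.07
tcp_pos: [0.4839, 0.1378, 0.1688]
eef_rot: [-3.141, -0.003, -0.001]
contact_force: [-0.0, -0.7, -0.7]
gripper_width: 0.0284
```

```bash
python3 - <<'E'
from h import *
go(485,140,66,90)
f=shot('wrist','w2.png');offc(f)
P=cloud(f);x,y,z=P[...,0],P[...,1],P[...,2]
f=shot('top');offc(f);P=cloud(f);x,y,z=P[...,0],P[...,1],P[...,2]
E
```

```text
t 6.1 tcp [483.9 137.8 168.8] z [ 0.001  0.001 -1.   ] jaw 90.1 w 28.4 F [-0.  -0.7 -0.7] q [0.16 0.   1.58 0.   1.56 1.73]
go [np.float64(1.1), np.float64(2.2), np.float64(-102.8)] -0.002
or (array([553.8, 382.7]), array([44.5, 26.1]), -69.0, np.float64(26.9), 993) [ 14. 110.]
or (array([548.2, 393.9]), array([65.7, 27.1]), -66.5, np.float64(25.5), 143) [157. 200.]
```

View pics/w2.png

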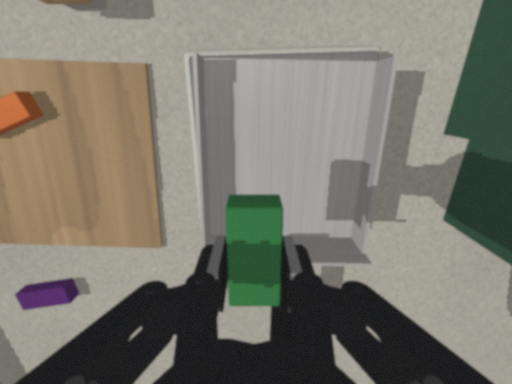

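The green bar is held straight over the left half of the scoop, and orange is still on the board.

Call:
play_rows([
  [[0.9,3,2,-35,0,0,0],[0.9,0,0,-35,0,0,0],[0.9,0,0,-27,0,0,0],[0.9,0,0,-5,0,0,0],[0.9,0,0,0,0,0,0],[0.52,0,0,0,0,0,0],[0.52,0,0,0,0,0,0],[0.52,0,0,0,0,0,0],[0.52,0,0,0,0,0,0]],
])

```text
clock: 6.92
tcp_pos: [0.4878, 0.1408, 0.068]
eef_rot: [-3.141, -0.005, -0.005]
contact_force: [0.3, 0.4, 1.1]
gripper_width: 0.0411
```

Call:
play_rows([
  [[0.52,0,0,20,0,0,0],[0.52,0,0,35,0,0,0],[0.4,0,0,40,0,0,0],[0.3,0,0,40,0,0,0],[0.3,6,25,0,0,0,-0.118],[0.3,6,25,0,0,0,-0.118],[0.3,6,25,0,0,0,-0.118],[0.3,6,25,0,0,0,-0.118],[0.3,6,25,0,0,0,-0.118],[0.3,6,25,0,0,0,-0.118]],
])

```text
clock: 7.75
tcp_pos: [0.532, 0.2658, 0.2016]
eef_rot: [-2.957, 0.984, 0.025]
contact_force: [-0.4, -0.7, 0.2]
gripper_width: 0.0599
```

```bash
python3 - <<'E'
from h import *
go(549,394,200,22.5)
f=shot('wrist');offc(f)
f=shot('top');offc(f)
E
```

```text
t 7.8 tcp [532.  265.8 201.6] z [-0.008  0.029 -1.   ] jaw 53.2 w 59.9 F [-0.4 -0.7  0.2] q [0.35 0.19 1.31 0.03 1.63 2.57]
go [np.float64(17.0), np.float64(128.2), np.float64(-1.6)] -0.536
or (array([550.1, 393.3]), array([66.3, 26.3]), -68.3, np.float64(26.9), 1036) [168. 214.]
gr (array([489.4, 141.4]), array([60. , 29.4]), -0.0, np.float64(74.8), 2117) [385. 140.]
or (array([543.2, 405.6]), array([39.6, 26.5]), -72.7, np.float64(26.8), 92) [153. 201.]
gr (array([484.4, 143. ]), array([54.3, 22.9]), 4.6, np.float64(73.6), 124) [229. 223.]
```

Call:
play_rows([
  [[0.3,0,6,0,0,0,0.122],[0.3,2,6,0,0,0,0.122],[0.3,0,6,0,0,0,0.122],[0.3,2,6,0,0,0,0.122],[0.3,0,6,0,0,0,0.122],[0.3,2,6,0,0,0,0.122],[0.3,0,6,0,0,0,0.122],[0.3,2,6,0,0,0,0.122],[0.3,0,6,0,0,0,0.122],[0.3,2,6,0,0,0,0.122]],
])

```text
clock: 8.68
tcp_pos: [0.5433, 0.319, 0.2012]
eef_rot: [-3.005, -0.889, 0.037]
contact_force: [0.5, -0.2, -1.2]
gripper_width: 0.0597
```

Call:
play_rows([
  [[0.3,0,6,-4,0,0,0.122],[0.3,2,6,-4,0,0,0.122],[0.3,0,6,-4,0,0,0.122],[0.3,2,6,-4,0,0,0.122],[0.3,0,6,-4,0,0,0.122],[0.3,2,6,-4,0,0,0.122],[0.3,0,6,-4,0,0,0.122],[0.3,2,6,-4,0,0,0.122],[0.3,0,6,-4,0,0,0.122],[0.3,0,6,-4,0,0,0.122]],
])

```text
clock: 9.52
tcp_pos: [0.5516, 0.3789, 0.161]
eef_rot: [1.954, 2.45, -0.037]
contact_force: [0.4, 0.4, 0.5]
gripper_width: 0.0602
```

Call:
play_rows([
  [[0.3,0,0,0,0,0,0.122],[0.3,0,0,0,0,0,0],[0.3,0,0,0,0,0,0]],
])

```text
clock: 9.77
tcp_pos: [0.5516, 0.3789, 0.161]
eef_rot: [1.812, 2.556, -0.036]
contact_force: [-0.1, 0.6, -0.4]
gripper_width: 0.0596
```

```bash
python3 - <<'E'
from h import *
go(550,393.5,13,22)
f=shot('wrist');offc(f)
E
```

```text
t 9.8 tcp [551.6 378.9 161. ] z [-0.006 -0.024 -1.   ] jaw 19.3 w 59.6 F [-0.1  0.6 -0.4] q [ 0.53  0.39  1.15 -0.02  1.62  0.19]
go [np.float64(-1.6), np.float64(14.6), np.float64(-148.0)] 0.047
or (array([548.5, 394.5]), array([65.8, 26.3]), -68.9, np.float64(26.9), 1625) [258. 161.]
gr (array([496. , 142.3]), array([39.8, 30.7]), -1.8, np.float64(74.5), 686) [139. 360.]
```

Call:
play_rows([
  [[0.3,-2,15,0,0.024,-0.006,0.035],[0.3,0,0,-35,0,0,0],[0.3,0,0,-40,0,0,0],[0.3,0,0,-40,0,0,0],[0.3,0,0,-31,0,0,0],[0.3,0,0,0,0,0,0],[0.3,0,0,0,0,0,0],[0.9,0,0,0,0,0,0],[0.9,0,0,0,0,0,0],[0.9,0,0,0,0,0,0]],
])

```text
clock: 10.65
tcp_pos: [0.5518, 0.3958, 0.0188]
eef_rot: [1.766, 2.595, 0.01]
contact_force: [-2.8, -1.2, 12.2]
gripper_width: 0.0246
```

Call:
play_rows([
  [[0.9,0,0,0,0,0,0],[0.9,0,0,0,0,0,0],[0.9,0,0,35,0,0,0],[0.9,0,0,40,0,0,0],[0.9,0,0,40,0,0,0],[0.9,0,0,40,0,0,0],[0.9,0,0,0,0,0,0],[0.9,0,0,0,0,0,0]],
])

```text
clock: 11.32
tcp_pos: [0.5517, 0.3956, 0.176]
eef_rot: [1.765, 2.593, 0.016]
contact_force: [-0.1, 0.1, -1.3]
gripper_width: 0.0243
```

```bash
python3 - <<'E'
from h import *
go(487,78,170,90)
E
```

```text
t 11.3 tcp [551.7 395.6 176. ] z [ 0.01   0.006 -1.   ] jaw 21.5 w 24.3 F [-0.1  0.1 -1.3] q [0.54 0.38 1.12 0.   1.62 0.16]
go [np.float64(-64.7), np.float64(-317.6), np.float64(-6.0)] 1.195
```

Call:
play_rows([
  [[0.9,-6,-29,0,-0.006,0.01,0.108],[0.9,-6,-29,0,0,0,0.109],[0.9,-6,-29,0,0,0,0.109],[0.9,-6,-29,0,0,0,0.109],[0.9,-6,-29,0,0,0,0.109],[0.9,-6,-29,0,0,0,0.109],[0.9,-6,-29,0,0,0,0.109],[0.9,-6,-29,0,0,0,0.109],[0.9,-6,-29,0,0,0,0.109],[0.9,-6,-29,0,0,0,0.109]],
])

```text
clock: 12.15
tcp_pos: [0.4882, 0.1029, 0.1677]
eef_rot: [-0.157, -3.136, 0.019]
contact_force: [0.1, -0.4, 0.2]
gripper_width: 0.0244
```

Call:
play_rows([
  [[0.9,-5,-28,0,0,0,0.109],[0.9,0,0,0,0,0,0],[0.9,0,0,0,0,0,0]],
])

```text
clock: 12.4
tcp_pos: [0.4837, 0.0752, 0.1682]
eef_rot: [-0.001, -3.141, 0.018]
contact_force: [0.2, 0.5, -0.4]
gripper_width: 0.0245
```

```bash
python3 - <<'E'
from h import *
go(487,78,68,90)
f=shot('top');offc(f)
E
```

```text
t 12.4 tcp [483.7  75.2 168.2] z [-0.001 -0.012 -1.   ] jaw 90.0 w 24.5 F [ 0.2  0.5 -0.4] q [ 0.05 -0.02  1.61 -0.01  1.56 -1.52]
go [np.float64(3.3), np.float64(2.8), np.float64(-100.2)] 0.001
```

Call:
play_rows([
  [[0.9,3,3,-35,0.012,0,0],[0.9,0,0,-35,0,0,0],[0.9,0,0,-27,0,0,0],[0.9,0,0,-3,0,0,0],[0.9,0,0,0,0,0,0],[0.54,0,0,0,0,0,0],[0.54,0,0,0,0,0,0],[0.54,0,0,0,0,0,0],[0.54,0,0,0,0,0,0]],
])

```text
clock: 13.2
tcp_pos: [0.4887, 0.0795, 0.071]
eef_rot: [-0.005, 3.137, 0.001]
contact_force: [0.1, 0.4, 0.6]
gripper_width: 0.0392
```

Call:
play_rows([
  [[0.54,0,0,20,0,0,0],[0.54,0,0,40,0,0,0],[0.4,0,0,40,0,0,0],[0.4,0,0,40,0,0,0],[0.4,-10,0,40,0,0,0],[0.4,-20,0,40,0,0,0],[0.4,-20,-20,40,0,0,0],[0.4,-20,-20,0,0,0,0],[0.4,-20,-20,0,0,0,0],[0.4,0,0,0,0,0,0]],
])

```text
clock: 14.03
tcp_pos: [0.4, 0.0202, 0.3235]
eef_rot: [0.001, 3.136, -0.003]
contact_force: [0.6, 0.4, 0.5]
gripper_width: 0.0513
```

```bash
python3 - <<'E'
from h import *
me()
f=shot('wrist','w3.png');offc(f)
P=cloud(f);H=hsv(f).astype(int);h,s,v=H[...,0],H[...,1],H[...,2]
x,y,z=P[...,0],P[...,1],P[...,2]
print('knob',rect(P,(y<-.1)&((h<6)|(h>174))&(s>150)&(z>.228)))
print('knoball',rect(P,(y<-.1)&((h<6)|(h>174))&(s>150)&(z>.19)))
E
```

```text
t 14.0 tcp [400.   20.2 323.5] z [ 0.006 -0.002 -1.   ] jaw 90.0 w 51.3 F [0.6 0.4 0.5] q [-0.09 -0.25  1.5  -0.    1.88 -1.66]
or (array([487.6,  79.1]), array([64.9, 25.8]), 0.6, np.float64(73.0), 679) [293. 211.]
gr (array([485.5, 139.2]), array([60., 29.]), -0.5, np.float64(74.9), 733) [332. 210.]
knob (array([ 481.3, -158.9]), array([14.1, 13.4]), -1.9, np.float64(234.1), 198)
knoball (array([ 481.3, -158.9]), array([14.1, 13.4]), -1.9, np.float64(222.3), 506)
```

View pics/w3.png

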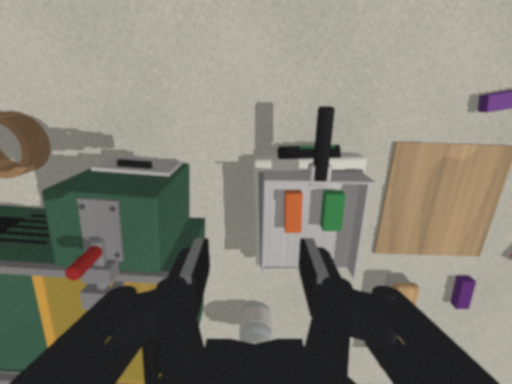

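Both offcuts lie released in the scoop, orange at (293,211) and green at (332,210). The red knob is upright at (84,262). Next is the bolt.

Call:
play_rows([
  [[0.4,16,-35,0,0,0.006,-0.016],[0.4,16,-36,0,0,0,-0.016],[0.4,16,-36,0,0,0,-0.016],[0.4,16,-36,0,0,0,-0.016],[0.4,17,-36,0,0,0,-0.014],[0.4,0,0,-30,0,0,0],[0.4,0,0,-30,0,0,0],[0.4,0,0,-20,0,0,0],[0.4,0,0,0,0,0,0]],
])

```text
clock: 14.83
tcp_pos: [0.4813, -0.1556, 0.2343]
eef_rot: [-0.117, -3.124, -0.008]
contact_force: [-0.2, 0.3, -1.1]
gripper_width: 0.0514
```

```bash
python3 - <<'E'
from h import *
go(481.3,-158.7,208,85.5)
f=shot('wrist')
P=cloud(f);H=hsv(f).astype(int);h,s,v=H[...,0],H[...,1],H[...,2]
x,y,z=P[...,0],P[...,1],P[...,2]
print('knob',rect(P,(y<-.1)&((h<6)|(h>174))&(s>150)&(z>.228)))
print('guard',rect(P,(h>18)&(h<30)&(s>150)&(z>.165)&(z<.18)&(y<0)))
print('ghandle',rect(P,(x>.55)&(x<.7)&(z>.205)&(z<.22)&(v<80)&(y<0)))
E
```

```text
t 14.8 tcp [ 481.3 -155.6  234.3] z [-0.015  0.006 -1.   ] jaw 85.7 w 51.4 F [-0.2  0.3 -1.1] q [-0.42 -0.    1.46 -0.    1.7  -1.92]
go [np.float64(-0.0), np.float64(-3.1), np.float64(-26.3)] -0.003
knob (array([ 482.1, -160.6]), array([14.3, 13.5]), -5.0, np.float64(234.6), 508)
guard (array([ 596.2, -170.1]), array([182.9, 123.5]), 85.5, np.float64(174.1), 1439)
ghandle (array([0., 0.]), array([0., 0.]), 0.0, np.float64(nan), 0)
  return _methods._mean(a, axis=axis, dtype=dtype,
  ret = ret.dtype.type(ret / rcount)
```

Call:
play_rows([
  [[0.4,0,-4,-14,0,-0.013,0],[0.4,0,0,-11,0,0,0],[0.4,0,0,0,0,0,0],[0.95,0,0,0,0,0,0],[0.95,0,0,0,0,0,0],[0.95,0,0,0,0,0,0],[0.95,0,0,0,0,0,0],[0.95,0,0,0,0,0,0],[0.95,0,0,0,0,0,0]],
])

```text
clock: 15.63
tcp_pos: [0.4837, -0.16, 0.2171]
eef_rot: [0.116, 3.128, 0.003]
contact_force: [-0.3, 4.7, 5.4]
gripper_width: 0.0143
```

Call:
play_rows([
  [[0.95,-6,0.5,0,0,0,0],[0.95,-8,0.6,0,0,0,0],[0.95,-8,0.6,0,0,0,0],[0.95,-8,0.6,0,0,0,0],[0.95,-7,0.5,0,0,0,0],[0.95,-3,0.2,0,0,0,0],[0.95,0,0,0,0,0,0],[0.95,0,0,0,0,0,0]],
])

```text
clock: 16.3
tcp_pos: [0.4438, -0.1569, 0.2172]
eef_rot: [0.116, 3.128, 0.003]
contact_force: [0.3, 5.6, 5.0]
gripper_width: 0.0141
```

```bash
python3 - <<'E'
from h import *
me()
E
```

```text
t 16.3 tcp [ 443.8 -156.9  217.2] z [ 0.012  0.001 -1.   ] jaw 85.8 w 14.1 F [0.3 5.6 5. ] q [-0.46 -0.1   1.58  0.01  1.65 -1.96]
```

Call:
play_rows([
  [[0.95,-2,0.2,0,0,0,0],[0.95,-2,0.2,0,0,0,0],[0.95,0,0,0,0,0,0],[0.95,0,0,0,0,0,0]],
])

```text
clock: 16.63
tcp_pos: [0.4436, -0.1569, 0.2172]
eef_rot: [0.114, 3.118, 0.002]
contact_force: [11.6, 4.3, 0.7]
gripper_width: 0.0142
```

```bash
python3 - <<'E'
from h import *
me()
E
```

```text
t 16.6 tcp [ 443.6 -156.9  217.2] z [ 0.021  0.    -1.   ] jaw 85.8 w 14.2 F [11.6  4.3  0.7] q [-0.47 -0.1   1.59  0.01  1.64 -1.96]
```

Call:
play_rows([
  [[0.5,3,0,0,0,0.015,0],[0.4,0,0,0,0,0,0],[0.4,0,0,0,0,0,0],[0.4,0,0,35,0,0,0],[0.4,0,0,35,0,0,0],[0.4,30,8,0,0,0,0],[0.4,30,8,0,0,0,0],[0.4,30,8,0,0,0,0],[0.4,30,8,0,0,0,0],[0.4,30,7,0,0,0,0]],
])

```text
clock: 17.47
tcp_pos: [0.5928, -0.1183, 0.2852]
eef_rot: [-0.118, -3.132, 0.001]
contact_force: [-0.3, 0.1, 0.3]
gripper_width: 0.0513
```

Call:
play_rows([
  [[0.4,30,7,0,0,0,0],[0.4,0,0,0,0,0,0],[0.4,0,0,0,0,0,0]],
])

```text
clock: 17.72
tcp_pos: [0.6224, -0.1113, 0.2829]
eef_rot: [-0.116, -3.128, -0.001]
contact_force: [-0.0, -0.1, 0.5]
gripper_width: 0.0514
```

```bash
python3 - <<'E'
from h import *
go(629,-111,184,85.5)
f=shot('wrist','w4.png')
P=cloud(f);H=hsv(f).astype(int);h,s,v=H[...,0],H[...,1],H[...,2]
x,y,z=P[...,0],P[...,1],P[...,2]
m=(x>.56)&(x<.72)&(z>.205)&(z<.22)&(y<-.07)
k,L,st,c=cv2.connectedComponentsWithStats(m.astype(np.uint8))
for i in range(1,k):
  if st[i,4]>40: print(rect(P,L==i),c[i])
E
```

```text
t 17.7 tcp [ 622.4 -111.3  282.9] z [-0.011  0.001 -1.   ] jaw 85.7 w 51.4 F [-0.  -0.1  0.5] q [-0.27  0.28  1.05 -0.    1.83 -1.76]
go [np.float64(6.6), np.float64(0.3), np.float64(-98.9)] -0.004
(array([ 628.6, -111.9]), array([79.4, 16. ]), -3.8, np.float64(212.6), 1680) [254.53095238 206.27440476]
```

View pics/w4.png

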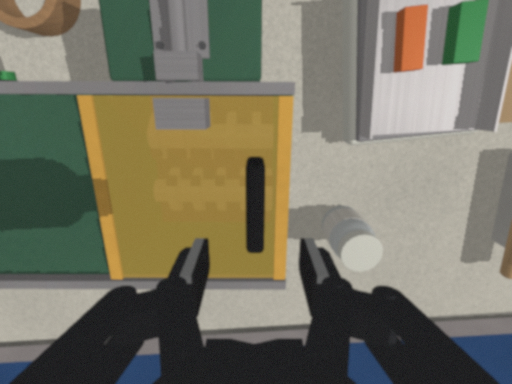

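Call:
play_rows([
  [[0.4,6,-0.5,-25,0,-0.011,0],[0.4,0,0,-35,0,0,0],[0.4,0,0,-30,0,0,0],[0.4,0,0,-8,0,0,0],[0.4,0,0,0,0,0,0],[0.95,0,0,0,0,0,0],[0.95,0,0,0,0,0,0],[0.95,0,0,0,0,0,0],[0.95,0,0,0,0,0,0],[0.95,0,0,0,0,0,0]],
])

```text
clock: 18.6
tcp_pos: [0.6292, -0.1121, 0.1915]
eef_rot: [0.117, 3.129, -0.001]
contact_force: [-1.6, 0.4, 6.4]
gripper_width: 0.0154
```

```bash
python3 - <<'E'
from h import *
me()
E
```

```text
t 18.6 tcp [ 629.2 -112.1  191.5] z [ 0.01  -0.001 -1.   ] jaw 85.7 w 15.4 F [-1.6  0.4  6.4] q [-0.27  0.29  1.21  0.    1.63 -1.76]
```

Call:
play_rows([
  [[0.95,-0.7,-9,0,0,0,0],[0.95,-1.5,-20,0,0,0,0],[0.95,-1.5,-20,0,0,0,0],[0.95,-1.5,-20,0,0,0,0],[0.95,-1.5,-20,0,0,0,0],[0.95,-1.5,-20,0,0,0,0],[0.95,-1.5,-20,0,0,0,0],[0.95,-1.5,-20,0,0,0,0],[0.95,-1.1,-15,0,0,0,0],[0.95,-0.5,-7,0,0,0,0]],
])

```text
clock: 19.43
tcp_pos: [0.6158, -0.2847, 0.1915]
eef_rot: [0.119, 3.13, -0.002]
contact_force: [-0.7, 3.3, 6.6]
gripper_width: 0.0151
```

Call:
play_rows([
  [[0.95,-0.3,-4,0,0,0,0],[0.95,-0.2,-3,0,0,0,0],[0.95,0,0,0,0,0,0],[0.95,0,0,0,0,0,0]],
])

```text
clock: 19.77
tcp_pos: [0.6158, -0.2856, 0.1915]
eef_rot: [0.113, 3.132, 0.01]
contact_force: [-3.6, 10.9, 8.5]
gripper_width: 0.0148
```

```bash
python3 - <<'E'
from h import *
me()
E
```

```text
t 19.8 tcp [ 615.8 -285.6  191.5] z [ 0.008  0.006 -1.   ] jaw 85.9 w 14.8 F [-3.6 10.9  8.5] q [-0.52  0.38  1.09  0.01  1.66 -2.02]
```

Call:
play_rows([
  [[0.4,0,4,0,0,0,0],[0.3,0,0,0,0,0,0],[0.3,0,0,0,0,0,0],[0.3,0,0,35,0,-0.006,0],[0.3,0,0,35,0.006,0,0],[0.3,0,0,35,0,0,0],[0.3,0,0,35,0,0,0],[0.3,-15,30,0,0,0,0.01],[0.3,-15,30,0,0,0,0.01],[0.3,-15,30,0,0,0,0.01]],
])

```text
clock: 20.6
tcp_pos: [0.5698, -0.1964, 0.3281]
eef_rot: [0.073, 3.129, 0.009]
contact_force: [0.3, 0.5, 0.4]
gripper_width: 0.0599
```

```bash
python3 - <<'E'
from h import *
from scipy.optimize import least_squares
s=env.state();print(s['joints'].round(4),s['tcp_pos'].round(4),s['eef_rot'].round(3))
D=[(.088,1.372,549.5,230.2),(.34,1.52,605,16.4),(-.25,1.5,400.5,323.5),(.38,1.12,678.9,176),(0,1.58,503.2,168.8),(.28,1.05,632.3,282.9),(-.1,1.58,470.7,217.2)]
D.append((s['joints'][1],s['joints'][2],*(np.hypot(*s['tcp_pos'][:2])*1000,s['tcp_pos'][2]*1000)))
def fk(p,a,b):
    A,L1,L2,e,H=p
    return A+L1*np.sin(a)+L2*np.sin(a+b)+e*np.cos(a+b),H+L1*np.cos(a)+L2*np.cos(a+b)-e*np.sin(a+b)
def res(p): return np.concatenate([np.subtract(fk(p,a,b),(r,z)) for a,b,r,z in D])
o=least_squares(res,[0,400,400,0,100]);print(o.x,abs(o.fun).max())
p=o.x
f=shot('top');offc(f)
P=cloud(f);x,y,z=P[...,0],P[...,1],P[...,2]
H=hsv(f).astype(int);h,S,v=H[...,0],H[...,1],H[...,2]
print('guard',rect(P,(h>18)&(h<30)&(S>150)&(z>.16)&(z<.18)&(y<0)))
# pour pose: mouth frame, tilt t, lip at (lx, lz); grip point at scoop x=-g
for d in (180,230,280):
  for t in (40,50):
   T=np.radians(t)
   for lx in (-60,-20):
    for g in (105,130):
     v=np.array([-85-g,45-4]);gx=lx+v[0]*np.cos(T)+v[1]*np.sin(T);gz=200-v[0]*np.sin(T)+v[1]*np.cos(T)
     X,Y=624+gx,-171-gx*.075
     r=np.hypot(X,Y); # grip
     # wrist in rd frame with tool tilt; TCP 19 beyond grip
     wr=r+(d-19)*np.sin(T); wz=gz+(d-19)*np.cos(T)
     # fk gives tcp for tool-down = wrist - d in z
     o=least_squares(lambda q:np.subtract(fk(p,*q),(wr,wz-d)),[.1,1.2],bounds=([-.76,.27],[2.03,2.55]))
     print(d,t,lx,g,'r,z',round(r),round(gz),'q',o.x.round(2),'q5',round(np.pi+T-o.x.sum(),2),'err',abs(o.fun).max().round(1))
E
```

```text
[-0.4314  0.2035  1.0495  0.0106  1.8803 -1.9523] [ 0.5698 -0.1964  0.3281] [0.073 3.129 0.009]
[   9.58572237  443.65698075  495.7149219    97.15736091 -170.49114271] 4.4752813325101215
or (array([486.5,  81.3]), array([60.7, 22.8]), 4.9, np.float64(72.3), 139) [248. 224.]
gr (array([485.1, 142.7]), array([54.1, 22.7]), 3.2, np.float64(73.9), 117) [229. 223.]
guard (array([ 611.3, -344.6]), array([187.2, 181.1]), 85.8, np.float64(172.1), 1386)
180 40 -60 105 r,z 472 354 q [0.14 1.18] q5 2.52 err 0.0
180 40 -60 130 r,z 453 370 q [0.1 1.2] q5 2.55 err 0.0
180 40 -20 105 r,z 511 354 q [0.23 1.08] q5 2.53 err 0.0
180 40 -20 130 r,z 492 370 q [0.19 1.09] q5 2.56 err 0.0
180 50 -60 105 r,z 499 372 q [0.25 1.06] q5 2.71 err 0.0
180 50 -60 130 r,z 484 391 q [0.22 1.06] q5 2.74 err 0.0
180 50 -20 105 r,z 538 372 q [0.34 0.94] q5 2.73 err 0.0
180 50 -20 130 r,z 523 391 q [0.31 0.94] q5 2.76 err 0.0
230 40 -60 105 r,z 472 354 q [0.21 1.12] q5 2.51 err 0.0
230 40 -60 130 r,z 453 370 q [0.17 1.14] q5 2.53 err 0.0
230 40 -20 105 r,z 511 354 q [0.3  1.01] q5 2.53 err 0.0
230 40 -20 130 r,z 492 370 q [0.26 1.03] q5 2.55 err 0.0
230 50 -60 105 r,z 499 372 q [0.34 0.98] q5 2.7 err 0.0
230 50 -60 130 r,z 484 391 q [0.3  0.99] q5 2.72 err 0.0
230 50 -20 105 r,z 538 372 q [0.44 0.85] q5 2.73 err 0.0
230 50 -20 130 r,z 523 391 q [0.4  0.86] q5 2.75 err 0.0
280 40 -60 105 r,z 472 354 q [0.29 1.05] q5 2.5 err 0.0
280 40 -60 130 r,z 453 370 q [0.24 1.07] q5 2.52 err 0.0
280 40 -20 105 r,z 511 354 q [0.38 0.93] q5 2.53 err 0.0
280 40 -20 130 r,z 492 370 q [0.34 0.96] q5 2.54 err 0.0
280 50 -60 105 r,z 499 372 q [0.43 0.89] q5 2.69 err 0.0
280 50 -60 130 r,z 484 391 q [0.39 0.9 ] q5 2.72 err 0.0
280 50 -20 105 r,z 538 372 q [0.53 0.75] q5 2.73 err 0.0
280 50 -20 130 r,z 523 391 q [0.5  0.76] q5 2.75 err 0.0
```

Call:
play_rows([
  [[0.3,-18,34,0,0,-0.027,0.005],[0.3,-18,34,0,0,-0.027,0.005],[0.3,-18,34,0,0,-0.027,0.005],[0.3,-18,34,0,0,-0.027,0.005],[0.3,-18,34,0,0,-0.027,0.005],[0.3,-18,34,0,0,-0.027,0.005],[0.3,-18,34,0,0,-0.027,0.005],[0.3,-18,34,-30,0,-0.027,0.005],[0.3,-20,34,-40,0,-0.027,0.005],[0.3,0,0,-30,0,0,0]],
])

```text
clock: 21.48
tcp_pos: [0.4115, 0.1, 0.2431]
eef_rot: [-0.01, 2.884, 0.023]
contact_force: [0.4, -0.8, -1.2]
gripper_width: 0.0599
```

Call:
play_rows([
  [[0.3,0,0,0,0,0,0],[0.3,0,0,0,0,0,0]],
])

```text
clock: 21.65
tcp_pos: [0.4126, 0.0961, 0.2407]
eef_rot: [-0.002, 2.892, 0.017]
contact_force: [-0.2, -0.2, 0.0]
gripper_width: 0.0597
```

```bash
python3 - <<'E'
from h import *
go(406,110,72,90)
f=shot('wrist','w5.png');P=cloud(f);H=hsv(f).astype(int);h,s,v=H[...,0],H[...,1],H[...,2]
x,y,z=P[...,0],P[...,1],P[...,2]
m=(x<.47)&(x>.28)&(abs(y-.11)<.03)&(z>.094)&(z<.106)&(v<70)
k,L,st,c=cv2.connectedComponentsWithStats(m.astype(np.uint8))
for i in range(1,k):
  if st[i,4]>100: print(rect(P,L==i),c[i],P[L==i].min(0),P[L==i].max(0))
offc(f)
f=shot('top');P=cloud(f);H=hsv(f).astype(int);h,s,v=H[...,0],H[...,1],H[...,2]
x,y,z=P[...,0],P[...,1],P[...,2]
m=(x<.62)&(x>.44)&(abs(y-.11)<.09)&(z>.078)&(z<.1)
print('walls',rect(P,m))
E
```

```text
t 21.6 tcp [412.6  96.1 240.7] z [ 0.247  0.012 -0.969] jaw 90.2 w 59.7 F [-0.2 -0.2  0. ] q [ 0.11 -0.39  1.78 -0.01  1.5  -1.47]
go [np.float64(-6.6), np.float64(13.9), np.float64(-168.7)] -0.003
(array([379.1, 109.9]), array([96.8, 19.9]), 0.3, np.float64(101.8), 1990) [268.11356784 106.21557789] [0.33063394 0.09994224 0.09413722] [0.42749982 0.11987322 0.10427081]
or (array([495.8,  79.6]), array([82. , 25.5]), 1.4, np.float64(72.8), 1020) [239. 190.]
gr (array([484.9, 139.7]), array([60.9, 28.4]), -0.2, np.float64(74.8), 1051) [289. 189.]
walls (array([519.7, 108.9]), array([156.1, 151.9]), -1.0, np.float64(83.0), 111)
```

View pics/w5.png

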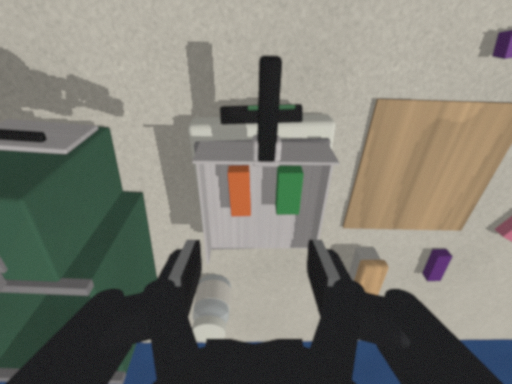

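```bash
python3 - <<'E'
from h import *
f=shot('wrist');P=cloud(f)
for r in (100,104,108,112,116,120,124,128,132,136,142,150): print(r,[P[r,c].round(3).tolist() for c in (235,290)])
f=shot('side');P=cloud(f);x,y,z=P[...,0],P[...,1],P[...,2]
for y0 in(.07,.08,.14,.15):
  m=(abs(y-y0)<.004)&(x>.33)&(x<.43)&(z>.01);print(y0,P[m][::4,[0,2]].round(3).tolist())
E
```

```text
100 [[0.393, 0.075, 0.021], [0.391, 0.14, 0.03]]
104 [[0.397, 0.075, 0.025], [0.397, 0.141, 0.025]]
108 [[0.401, 0.075, 0.029], [0.401, 0.141, 0.028]]
112 [[0.405, 0.075, 0.029], [0.405, 0.141, 0.031]]
116 [[0.41, 0.075, 0.031], [0.409, 0.141, 0.033]]
120 [[0.413, 0.075, 0.034], [0.413, 0.141, 0.037]]
124 [[0.418, 0.075, 0.036], [0.418, 0.142, 0.036]]
128 [[0.423, 0.075, 0.036], [0.423, 0.142, 0.037]]
132 [[0.428, 0.075, 0.037], [0.428, 0.142, 0.037]]
136 [[0.427, 0.075, 0.051], [0.429, 0.141, 0.048]]
142 [[0.427, 0.076, 0.068], [0.428, 0.139, 0.067]]
150 [[0.427, 0.077, 0.09], [0.428, 0.136, 0.088]]
0.07 [[0.361, 0.589], [0.35, 0.595], [0.341, 0.599], [0.357, 0.592], [0.349, 0.595], [0.339, 0.599], [0.345, 0.595], [0.335, 0.597], [0.332, 0.596], [0.39, 0.298], [0.397, 0.281], [0.397, 0.276], [0.412, 0.259], [0.41, 0.258], [0.412, 0.254], [0.41, 0.25], [0.429, 0.099], [0.429, 0.094], [0.428, 0.082], [0.428, 0.072], [0.427, 0.059]]
0.08 [[0.354, 0.593], [0.363, 0.586], [0.352, 0.593], [0.343, 0.596], [0.34, 0.598], [0.334, 0.597], [0.334, 0.597], [0.341, 0.404], [0.429, 0.098], [0.428
[... 809 characters left out ...]
6, 0.592], [0.362, 0.578], [0.334, 0.591], [0.364, 0.574], [0.338, 0.587], [0.367, 0.57], [0.338, 0.585], [0.33, 0.586], [0.367, 0.561], [0.369, 0.559], [0.367, 0.557], [0.37, 0.549], [0.361, 0.546], [0.33, 0.561], [0.359, 0.534], [0.357, 0.53], [0.355, 0.527], [0.346, 0.53], [0.348, 0.522], [0.335, 0.531], [0.341, 0.52], [0.33, 0.528], [0.33, 0.525], [0.393, 0.352], [0.387, 0.352], [0.388, 0.35], [0.383, 0.334], [0.406, 0.304], [0.387, 0.309], [0.391, 0.298], [0.429, 0.097], [0.428, 0.088], [0.428, 0.078], [0.43, 0.065], [0.43, 0.051], [0.427, 0.042], [0.424, 0.034], [0.421, 0.031], [0.416, 0.031], [0.41, 0.03], [0.406, 0.024], [0.399, 0.025], [0.392, 0.029], [0.392, 0.024], [0.392, 0.018]]
```

Call:
play_rows([
  [[0.3,-6.5,14,0,-0.012,0,0],[0.3,0,0,-40,0,0,0],[0.3,0,0,-40,0,0,0],[0.3,0,0,-35,0,0,0],[0.3,0,0,-30,0,0,0],[0.3,0,0,-15,0,0,0],[0.3,0,0,-8,0,0,0],[0.3,0,0,0,0,0,0],[0.3,0,0,0,0,0,0]],
])

```text
clock: 22.6
tcp_pos: [0.4089, 0.1103, 0.0763]
eef_rot: [-0.002, 2.886, 0.001]
contact_force: [0.8, 0.5, 0.3]
gripper_width: 0.0596
```

```bash
python3 - <<'E'
from h import *
go(406,110,72,90)
f=shot('wrist');offc(f)
E
```

```text
t 22.6 tcp [408.9 110.3  76.3] z [ 0.253  0.001 -0.967] jaw 90.1 w 59.6 F [0.8 0.5 0.3] q [ 0.16 -0.3   2.06 -0.04  1.13 -1.4 ]
go [np.float64(-2.9), np.float64(-0.3), np.float64(-4.3)] -0.002
or (array([495.3,  80. ]), array([45.6, 25.4]), 2.6, np.float64(72.9), 1071) [216. 322.]
gr (array([493.7, 139.8]), array([43.7, 29.1]), 0.3, np.float64(75.0), 1113) [294. 324.]
```

Call:
play_rows([
  [[0.6,-2,0,-3,0,0,0],[0.6,0,0,0,0,0,0],[0.9,0,0,0,0,0,0],[0.9,0,0,0,0,0,0],[0.9,0,0,0,0,0,0],[0.9,0,0,0,0,0,0],[0.9,0,0,0,0,0,0],[0.9,0,0,0,0,0,0],[0.9,0,0,5,0,0,0],[0.9,0,0,0,0,0,0]],
], grip_force=110)

```text
clock: 23.48
tcp_pos: [0.4045, 0.1105, 0.0761]
eef_rot: [-0.004, 2.89, 0.001]
contact_force: [0.2, 0.2, -3.4]
gripper_width: 0.0187
```

Call:
play_rows([
  [[0.9,0,0,5,0,0,0],[0.9,0,0,5,0,0,0],[0.9,0,0,10,0,0,0],[0.9,0,0,0,0,0,0],[0.9,0,0,0,0,0,0],[0.9,0,0,0,0,0,0]],
])

```text
clock: 23.98
tcp_pos: [0.405, 0.1105, 0.0965]
eef_rot: [-0.004, 2.889, 0.001]
contact_force: [-0.0, -0.8, -3.4]
gripper_width: 0.0181
```

```bash
cat >> h.py <<'E'
def tilt():
    # scoop pitch from tops of offcuts in side view
    for n in ('side','wrist'):
        f=shot(n);P=cloud(f);H=hsv(f).astype(int);h,s=H[...,0],H[...,1]
        ok=(s>110)&(P[...,0]>.4)&(P[...,2]>.06)
        for nm,m in (('or',h<13),('gr',(h>45)&(h<80))):
            k,L,st,c=cv2.connectedComponentsWithStats((ok&m).astype(np.uint8))
            if k<2: continue
            i=1+np.argmax(st[1:,4])
            if st[i,4]<80: continue
            q=P[L==i];zz=q[:,2]
            sel=q
            for _ in range(6):
                A=np.c_[sel[:,0],sel[:,1],np.ones(len(sel))];co=np.linalg.lstsq(A,sel[:,2],rcond=None)[0]
                r=q[:,2]-np.c_[q[:,0],q[:,1],np.ones(len(q))]@co
                sel=q[r>-.003]
            print(n,nm,q.mean(0).round(3),'pitch down deg',np.degrees(np.arctan(-co[0])).round(1),'roll',np.degrees(np.arctan(co[1])).round(1),len(sel))
E
python3 - <<'E'
from h import *
me();tilt();shot('side','s6.png')
E
```

```text
t 24.0 tcp [405.  110.5  96.5] z [ 0.25   0.001 -0.968] jaw 90.2 w 18.1 F [-0.  -0.8 -3.4] q [ 0.16 -0.33  2.03 -0.04  1.19 -1.4 ]
side or [0.486 0.086 0.091] pitch down deg 0.4 roll 4.4 128
side gr [0.481 0.149 0.094] pitch down deg 0.8 roll 0.7 131
wrist or [0.486 0.093 0.098] pitch down deg 26.6 roll 32.5 56
```

View pics/s6.png

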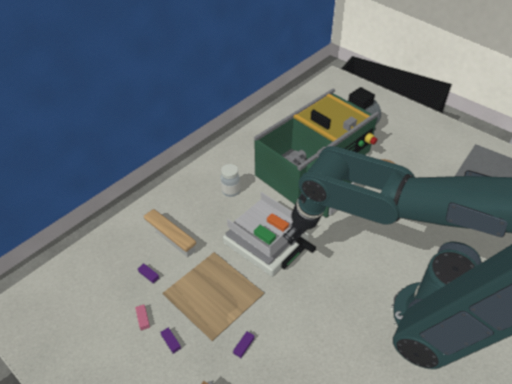

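The loaded scoop is held level, with under 1° of pitch, and the guard is open with the mouth clear. Now I'll lift and carry it.

Call:
play_rows([
  [[0.9,0,0,10,0,0,0],[0.9,0,0,20,0,0,0],[0.9,0,0,25,0,0,0],[0.9,0,0,25,0,0,0],[0.9,0,0,25,0,0,0],[0.9,0,0,25,0,0,0],[0.9,0,0,25,0,0,0],[0.9,0,0,25,0,0,0],[0.9,0,0,17,0,0,0],[0.9,0,0,8,0,0,0]],
])

```text
clock: 24.97
tcp_pos: [0.406, 0.1106, 0.3057]
eef_rot: [-0.004, 2.882, 0.002]
contact_force: [0.0, 0.2, -2.5]
gripper_width: 0.0185
```

Call:
play_rows([
  [[0.9,-1,-8,0,0,0,-0.005],[0.9,-1.5,-15,0,0,0,-0.005],[0.9,-2,-22,0,0,0,-0.006],[0.9,-2,-22,0,0,0,-0.006],[0.9,-2,-22,0,0,0,-0.006],[0.9,-2,-22,0,0,0,-0.006],[0.9,-2,-22,0,0,0,-0.006],[0.9,-2,-22,0,0,0,-0.006],[0.9,-2,-22,0,0,0,-0.006],[0.9,-2,-22,0,0,0,-0.006]],
])

```text
clock: 25.8
tcp_pos: [0.3852, -0.0899, 0.2993]
eef_rot: [0.082, 2.891, -0.009]
contact_force: [1.3, -0.0, -3.1]
gripper_width: 0.0184
```

Call:
play_rows([
  [[0.9,-2,-22,0,0,0,-0.006],[0.9,-1.5,-20,0,0,0,-0.006],[0.9,-1,-14,0,0,0,-0.005],[0.9,-1,-8,0,0,0,-0.002],[0.9,0,0,0,0,0,0],[0.9,0,0,0,0,0,0],[0.9,0,0,0,0,0,0]],
])

```text
clock: 26.38
tcp_pos: [0.3808, -0.1519, 0.3009]
eef_rot: [0.106, 2.888, -0.012]
contact_force: [-0.7, 0.7, -3.4]
gripper_width: 0.0187
```

```bash
python3 - <<'E'
from h import *
go(380.7,-152.8,302,85.6)
tilt();f=shot('top','t7.png')
P=cloud(f);x,y,z=P[...,0],P[...,1],P[...,2]
m=(x>.44)&(x<.62)&(y>-.26)&(y<-.06)&(z>.265)&(z<.335); print('scoop',rect(P,m))
q=P[m];print(np.percentile(q,[0,2,98,100],axis=0).round(3))
im=f['image'][120:290,200:430,::-1];cv2.imwrite('pics/t7c.png',cv2.resize(im,None,fx=3,fy=3,interpolation=cv2.INTER_CUBIC))
E
```

```text
t 26.4 tcp [ 380.8 -151.9  300.9] z [ 0.249 -0.017 -0.968] jaw 85.8 w 18.7 F [-0.7  0.7 -3.4] q [-0.62 -0.41  1.68  0.13  1.65 -2.1 ]
go [np.float64(-0.1), np.float64(-0.9), np.float64(1.1)] -0.003
side or [ 0.461 -0.179  0.295] pitch down deg 0.3 roll -1.0 119
side gr [ 0.462 -0.118  0.298] pitch down deg 0.8 roll 0.9 127
wrist or [ 0.47  -0.411  0.105] pitch down deg -3.8 roll -20.8 172
wrist gr [ 0.495 -0.373  0.102] pitch down deg -4.0 roll -13.9 87
scoop (array([ 504.4, -161.7]), array([153.3, 140.3]), 85.7, np.float64(280.4), 2573)
[[ 0.44  -0.242  0.268]
 [ 0.443 -0.237  0.274]
 [ 0.571 -0.086  0.311]
 [ 0.579 -0.08   0.319]]
```

View pics/t7c.png

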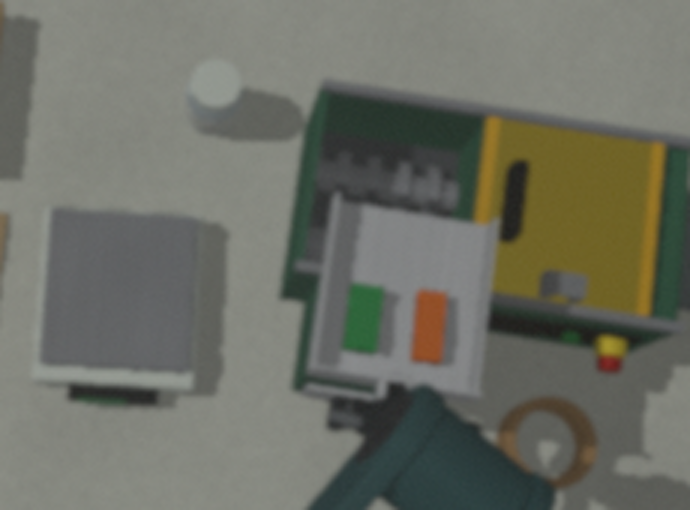

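The scoop is level over the mouth side, with its lip at about (425,220) in the crop, and aligned with the feed box. I'll compute the tipping rows.

```bash
python3 - <<'E'
import numpy as np
N=22;th=np.radians(np.linspace(0,55,N+1));lip=np.interp(np.degrees(th),[0,30,55],[277,195,195])
f=-194*np.cos(th)+24*np.sin(th);z=lip+194*np.sin(th)+24*np.cos(th)
for i in range(N):
    d=f[i+1]-f[i];t=th[i+1]-th[i]
    print([.9,round(d*.997,1),round(-d*.077,1),round(z[i+1]-z[i],1),round(t*.077,4),round(t*.997,4),0],round(np.degrees(th[i+1])))
E
```

```text
[0.9, np.float64(1.2), np.float64(-0.1), np.float64(1.6), np.float64(0.0034), np.float64(0.0435), 0] 2
[0.9, np.float64(1.6), np.float64(-0.1), np.float64(1.5), np.float64(0.0034), np.float64(0.0435), 0] 5
[0.9, np.float64(2.0), np.float64(-0.2), np.float64(1.5), np.float64(0.0034), np.float64(0.0435), 0] 7
[0.9, np.float64(2.3), np.float64(-0.2), np.float64(1.4), np.float64(0.0034), np.float64(0.0435), 0] 10
[0.9, np.float64(2.7), np.float64(-0.2), np.float64(1.3), np.float64(0.0034), np.float64(0.0435), 0] 12
[0.9, np.float64(3.0), np.float64(-0.2), np.float64(1.1), np.float64(0.0034), np.float64(0.0435), 0] 15
[0.9, np.float64(3.4), np.float64(-0.3), np.float64(1.0), np.float64(0.0034), np.float64(0.0435), 0] 18
[0.9, np.float64(3.7), np.float64(-0.3), np.float64(0.8), np.float64(0.0034), np.float64(0.0435), 0] 20
[0.9, np.float64(4.0), np.float64(-0.3), np.float64(0.7), np.float64(0.0034), np.float64(0.0435), 0] 22
[0.9, np.float64(4.4), np.float64(-0.3), np.float64(0.5), np.float64(0.0034), np.float64(0.0435), 0] 25
[0.9, np.float64(4.7), np.float64(-0.4), np.float64(0.3), np.fl
[... 484 characters left out ...]
loat64(-0.5), np.float64(5.9), np.float64(0.0034), np.float64(0.0435), 0] 40
[0.9, np.float64(6.3), np.float64(-0.5), np.float64(5.7), np.float64(0.0034), np.float64(0.0435), 0] 42
[0.9, np.float64(6.6), np.float64(-0.5), np.float64(5.4), np.float64(0.0034), np.float64(0.0435), 0] 45
[0.9, np.float64(6.8), np.float64(-0.5), np.float64(5.1), np.float64(0.0034), np.float64(0.0435), 0] 48
[0.9, np.float64(7.0), np.float64(-0.5), np.float64(4.8), np.float64(0.0034), np.float64(0.0435), 0] 50
[0.9, np.float64(7.2), np.float64(-0.6), np.float64(4.5), np.float64(0.0034), np.float64(0.0435), 0] 53
[0.9, np.float64(7.4), np.float64(-0.6), np.float64(4.2), np.float64(0.0034), np.float64(0.0435), 0] 55
```

Call:
play_rows([
  [[0.9,1,0,1.5,0.003,0.0435,0],[0.9,1.5,0,1.5,0.003,0.0435,0],[0.9,2,0,1.5,0.003,0.0435,0],[0.9,2.5,0,1.5,0.003,0.0435,0],[0.9,3,-0.5,1.5,0.003,0.0435,0],[0.9,3,-0.5,1,0.003,0.0435,0],[0.9,3,0,1,0.003,0.0435,0],[0.9,4,-0.5,1,0.003,0.0435,0],[0.9,4,0,0.5,0.003,0.0435,0],[0.9,4,0,0.5,0.003,0.0435,0]],
])

```text
clock: 27.37
tcp_pos: [0.41, -0.1534, 0.3133]
eef_rot: [-0.107, -2.957, -0.007]
contact_force: [-0.1, 0.4, -3.7]
gripper_width: 0.0183
```

```bash
python3 - <<'E'
from h import *
me();tilt()
E
```

```text
t 27.4 tcp [ 410.  -153.4  313.3] z [-0.182  0.011 -0.983] jaw 85.9 w 18.3 F [-0.1  0.4 -3.7] q [-0.44 -0.04  1.35 -0.07  2.   -1.96]
wrist or [ 0.471 -0.41   0.107] pitch down deg -3.1 roll -17.7 195
wrist gr [ 0.496 -0.372  0.103] pitch down deg -10.3 roll -11.1 106
```

Call:
play_rows([
  [[0.9,4.5,-0.5,0.5,0.003,0.0435,0],[0.9,5,-0.5,0,0.003,0.0435,0],[0.9,5,-0.5,6.5,0.003,0.0435,0],[0.9,5.5,-0.5,6.5,0.003,0.0435,0],[0.9,6,-0.5,6,0.003,0.0435,0],[0.9,6,-0.5,6,0.003,0.0435,0],[0.9,0,0,0,0,0,0],[0.9,0,0,0,0,0,0]],
])

```text
clock: 28.13
tcp_pos: [0.4416, -0.1569, 0.338]
eef_rot: [-0.098, -2.697, -0.018]
contact_force: [-0.2, -0.2, -2.2]
gripper_width: 0.0184
```

```bash
python3 - <<'E'
from h import *
me()
shot('side','s8.png');shot('top','t8.png')
a=cv2.imread('pics/s8.png')[60:270,200:420];b=cv2.imread('pics/t8.png')[110:270,220:420]
cv2.imwrite('pics/c8.png',np.hstack([cv2.resize(a,(400,382)),cv2.resize(b,(400,382))]))
E
```

```text
t 28.1 tcp [ 441.6 -156.9  338. ] z [-0.428  0.028 -0.904] jaw 85.9 w 18.4 F [-0.2 -0.2 -2.2] q [-0.37  0.21  1.09 -0.17  2.26 -1.95]
```

View pics/c8.png

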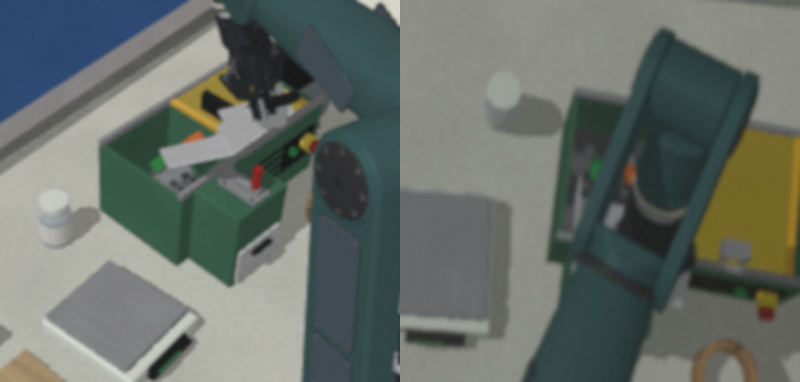

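Both bars appear to have left the scoop, and the load reads 2.2 N, which is the empty scoop. I'll tip a little further to be sure, then reverse.

Call:
play_rows([
  [[0.9,6,-0.5,5.5,0.003,0.0435,0],[0.9,6.5,-0.5,5.5,0.003,0.0435,0],[0.9,7,-0.5,5,0.003,0.0435,0],[0.9,7,-0.5,5,0.003,0.0435,0],[0.9,0,0,0,0,0,0],[0.9,0,0,0,0,0,0],[0.9,-7,0.5,15,-0.003,-0.0435,0],[0.9,-7,0.5,15,-0.003,-0.0435,0],[0.9,-6.5,0.5,15,-0.003,-0.0435,0],[0.9,-6,0.5,15,-0.003,-0.0435,0]],
])

```text
clock: 29.07
tcp_pos: [0.4395, -0.1567, 0.4211]
eef_rot: [-0.101, -2.7, -0.017]
contact_force: [0.1, -0.3, -1.6]
gripper_width: 0.0184
```

Call:
play_rows([
  [[0.9,-6,0.5,0,-0.005,-0.065,0],[0.9,-6,0.5,-5,-0.005,-0.065,0],[0.9,-6,0.5,-5,-0.005,-0.065,0],[0.9,-6,0.5,-5,-0.005,-0.065,0],[0.9,-6,0.5,0,-0.005,-0.065,0],[0.9,-5,0.5,0,-0.005,-0.065,0],[0.9,-5,0.5,0,-0.005,-0.065,0],[0.9,-5,0.5,0,-0.005,-0.065,0],[0.9,-4,0,0,-0.005,-0.065,0],[0.9,-3,0,0,-0.005,-0.065,0]],
])

```text
clock: 29.9
tcp_pos: [0.387, -0.1521, 0.4053]
eef_rot: [0.111, 2.927, -0.021]
contact_force: [-0.3, -0.5, -2.7]
gripper_width: 0.0183
```

```bash
python3 - <<'E'
from h import *
go(380.7,-152.8,302,85.6)
f=shot('side','s9.png');offc(f)
E
```

```text
t 29.9 tcp [ 387.  -152.1  405.3] z [ 0.21  -0.022 -0.977] jaw 85.6 w 18.3 F [-0.3 -0.5 -2.7] q [-0.59 -0.32  1.41  0.1   1.87 -2.04]
go [np.float64(-6.3), np.float64(-0.7), np.float64(-103.3)] -0.0
or (array([ 689.3, -220.3]), array([89.8, 57.1]), -81.9, np.float64(87.3), 179) [286. 147.]
gr (array([ 712.3, -171.6]), array([81.1, 42.5]), -54.1, np.float64(99.3), 76) [276. 149.]
```

Call:
play_rows([
  [[0.9,1,10,0,0,-0.02,0.008],[0.9,1.5,25,0,0,-0.02,0.008],[0.9,2,33,0,0,0,0.01],[0.9,2,33,0,0,0,0.01],[0.9,2,33,0,0,0,0.01],[0.9,2,33,0,0,0,0.01],[0.9,2,33,-10,0,0,0.008],[0.9,2,30,-20,0,0,0.007],[0.9,2,22,-30,0,0,0.006],[0.9,1,11,-30,0,0,0]],
])

```text
clock: 30.78
tcp_pos: [0.4058, 0.1136, 0.3141]
eef_rot: [-0.009, 2.893, 0.002]
contact_force: [0.1, 0.7, -2.4]
gripper_width: 0.0186
```

Call:
play_rows([
  [[0.9,0,0,-35,0,0,0],[0.9,0,0,-35,0,0,0],[0.9,0,0,-35,0,0,0],[0.9,0,0,-35,0,0,0],[0.9,0,0,-30,0,0,0],[0.9,0,0,-15,0,0,0],[0.9,0,0,-10,0,0,0],[0.9,0,0,0,0,0,0],[0.9,0,0,0,0,0,0]],
])

```text
clock: 31.53
tcp_pos: [0.4066, 0.1104, 0.1199]
eef_rot: [-0.002, 2.894, -0.002]
contact_force: [0.2, -1.2, -2.0]
gripper_width: 0.0181
```

```bash
cat >> h.py <<'E'
def pan():
    for n in('top','side'):
        f=shot(n);P=cloud(f);x,y,z=P[...,0],P[...,1],P[...,2]
        m=(x>.46)&(x<.585)&(abs(y-.11)<.06)&(z>.04)&(z<.2)
        q=P[m]
        for _ in range(3):
            A=np.c_[q[:,0]-.514,q[:,1]-.11,np.ones(len(q))];c=np.linalg.lstsq(A,q[:,2],rcond=None)[0];q=q[abs(q[:,2]-A@c)<.006]
        print(n,'pan pitch-down',np.degrees(-c[0]).round(2),'roll',np.degrees(c[1]).round(2),'z at centre',(c[2]*1000).round(1),len(q))
E
python3 - <<'E'
from h import *
go(404.5,110.5,76,90.2);pan()
E
```

```text
t 31.5 tcp [406.6 110.4 119.9] z [ 0.245 -0.001 -0.97 ] jaw 90.1 w 18.1 F [ 0.2 -1.2 -2. ] q [ 0.16 -0.34  1.99 -0.04  1.24 -1.4 ]
go [np.float64(-2.1), np.float64(0.1), np.float64(-43.9)] 0.002
top pan pitch-down 0.74 roll -0.23 z at centre 97.6 1304
side pan pitch-down 0.72 roll -3.01 z at centre 96.8 716
```

Call:
play_rows([
  [[0.9,-2,0,-15,0,-0.01,0],[0.9,0,0,-15,0,0,0],[0.9,0,0,-8,0,0,0],[0.9,0,0,-4,0,0,0],[0.9,0,0,-2,0,0,0],[0.9,0,0,0,0,0,0],[0.9,0,0,0,0,0,0]],
])

```text
clock: 32.22
tcp_pos: [0.4053, 0.1101, 0.0764]
eef_rot: [-0.002, 2.883, -0.002]
contact_force: [0.3, -1.3, -2.0]
gripper_width: 0.0184
```

```bash
python3 - <<'E'
from h import *
me();pan()
E
```

```text
t 32.2 tcp [405.3 110.1  76.4] z [ 0.256 -0.001 -0.967] jaw 90.1 w 18.4 F [ 0.3 -1.3 -2. ] q [ 0.16 -0.31  2.06 -0.05  1.13 -1.39]
top pan pitch-down 0.13 roll -0.42 z at centre 55.3 1217
side pan pitch-down 0.03 roll 0.09 z at centre 54.1 1201
```

Call:
play_rows([
  [[0.9,0,0,-1.5,0,0,0],[0.9,0,0,-1,0,0,0],[0.9,0,0,0,0,0,0],[0.5,0,0,0,0,0,0],[0.4,0,0,0,0,0,0],[0.3,0,0,0,0,0,0],[0.3,0,0,0,0,0,0],[0.3,0,0,0,0,0,0]],
], grip_force=40)

```text
clock: 32.98
tcp_pos: [0.4049, 0.11, 0.0733]
eef_rot: [-0.002, 2.884, -0.002]
contact_force: [-0.3, -0.3, 0.5]
gripper_width: 0.0596
```

Call:
play_rows([
  [[0.3,-2,0,10,0,0,0],[0.3,-5,0,20,0,0,0],[0.3,-7,0,30,0,0,0],[0.3,-8,0,35,0,0,0],[0.3,0,0,40,0,0.05,0],[0.3,0,0,40,0,0.05,0],[0.3,0,0,40,0,0.05,0],[0.3,0,0,40,0,0.05,0],[0.3,0,0,0,0,0.05,0],[0.3,0,0,0,0,0,0]],
])

```text
clock: 33.82
tcp_pos: [0.3849, 0.11, 0.3305]
eef_rot: [-0.001, 3.13, -0.002]
contact_force: [-0.8, -0.5, 0.5]
gripper_width: 0.0601
```

```bash
python3 - <<'E'
from h import *
pan();go(612,-286,280,85.6)
shot('top','t10.png');f=shot('side','s10.png');offc(f)
a=cv2.imread('pics/s10.png')[80:290,170:390];b=cv2.imread('pics/t10.png')[110:290,200:420]
cv2.imwrite('pics/c10.png',np.hstack([cv2.resize(a,(400,382)),cv2.resize(b,(400,327+55))]))
E
```

```text
top pan pitch-down -0.25 roll 0.4 z at centre 51.6 407
side pan pitch-down 0.2 roll 0.5 z at centre 50.3 1192
t 33.9 tcp [382.7 109.9 327. ] z [ 0.006 -0.002 -1.   ] jaw 90.1 w 59.4 F [-1.1  0.2  0.4] q [ 0.14 -0.26  1.5  -0.    1.89 -1.43]
go [np.float64(229.3), np.float64(-395.9), np.float64(-47.0)] -0.078
or (array([ 700.9, -204. ]), array([92.9, 51.6]), -46.2, np.float64(89.5), 165) [285. 147.]
gr (array([ 712.4, -172.2]), array([77.5, 42.3]), -54.1, np.float64(99.8), 77) [276. 149.]
```

View pics/c10.png

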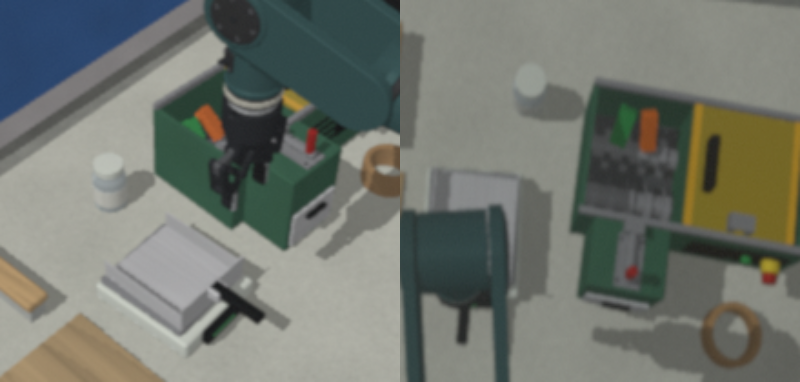

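The scoop stands empty and level on the scale. Both offcuts lie inside the feed box, and the guard is open with its handle at (712,160). Next I'll close the guard.

Call:
play_rows([
  [[0.4,21,-36,0,0,0.006,-0.008],[0.4,21,-36,0,0,0,-0.007],[0.4,21,-36,0,0,0,-0.007],[0.4,21,-36,0,0,0,-0.007],[0.4,21,-36,0,0,0,-0.007],[0.4,21,-36,0,0,0,-0.007],[0.4,21,-36,0,0,0,-0.007],[0.4,21,-36,0,0,0,-0.007],[0.4,21,-36,0,0,0,-0.007],[0.4,21,-36,0,0,0,-0.007]],
])

```text
clock: 34.85
tcp_pos: [0.5923, -0.2512, 0.3266]
eef_rot: [-0.11, -3.139, 0.001]
contact_force: [1.2, -0.1, 1.0]
gripper_width: 0.0511
```

Call:
play_rows([
  [[0.4,21,-36,-20,0,0,-0.007],[0.4,0,0,-30,0,0,0],[0.4,0,0,0,0,0,0],[0.4,0,0,0,0,0,0]],
])

```text
clock: 35.18
tcp_pos: [0.6097, -0.2814, 0.2748]
eef_rot: [-0.12, -3.131, -0.005]
contact_force: [-0.8, 0.4, 0.7]
gripper_width: 0.0513
```

```bash
python3 - <<'E'
from h import *
go(615.5,-285.6,188,85.6)
f=shot('wrist')
P=cloud(f);x,y,z=P[...,0],P[...,1],P[...,2]
m=(x>.55)&(x<.69)&(z>.205)&(z<.22)&(y<-.2)&(y>-.35)
k,L,st,c=cv2.connectedComponentsWithStats(m.astype(np.uint8))
for i in range(1,k):
  if st[i,4]>40: print(rect(P,L==i),c[i])
E
```

```text
t 35.2 tcp [ 609.7 -281.4  274.8] z [-0.008  0.004 -1.   ] jaw 85.6 w 51.3 F [-0.8  0.4  0.7] q [-0.52  0.37  0.94 -0.    1.83 -2.01]
go [np.float64(5.8), np.float64(-4.2), np.float64(-86.8)] -0.0
(array([ 615.1, -286.5]), array([79.2, 15.8]), -4.8, np.float64(212.6), 1776) [248.7865991  209.21959459]
```

Now I'll grip the handle and slide the guard shut by 175 mm plus a small overrun.

Call:
play_rows([
  [[0.4,6,-4.5,-25,0,-0.008,0],[0.4,0,0,-30,0,0,0],[0.4,0,0,-22,0,0,0],[0.4,0,0,-6,0,0,0],[0.4,0,0,0,0,0,0],[0.95,0,0,0,0,0,0],[0.95,0,0,0,0,0,0],[0.95,0,0,0,0,0,0],[0.95,0,0,0,0,0,0],[0.95,0,0,0,0,0,0]],
])

```text
clock: 36.07
tcp_pos: [0.6187, -0.2858, 0.201]
eef_rot: [0.118, 3.125, -0.002]
contact_force: [-0.1, 5.2, 6.1]
gripper_width: 0.0147
```

Call:
play_rows([
  [[0.95,0.7,9,0,0,0,0],[0.95,1.5,20,0,0,0,0],[0.95,1.5,20,0,0,0,0],[0.95,1.5,20,0,0,0,0],[0.95,1.5,20,0,0,0,0],[0.95,1.5,20,0,0,0,0],[0.95,1.5,20,0,0,0,0],[0.95,1.5,20,0,0,0,0],[0.95,1.2,15,0,0,0,0],[0.95,0.5,7,0,0,0,0]],
])

```text
clock: 36.9
tcp_pos: [0.6319, -0.1154, 0.201]
eef_rot: [0.118, 3.123, -0.007]
contact_force: [-0.2, -3.2, 6.2]
gripper_width: 0.0145
```

Call:
play_rows([
  [[0.95,0.3,4,0,0,0,0],[0.95,0.2,3,0,0,0,0],[0.95,0,0,0,0,0,0],[0.95,0,0,0,0,0,0]],
])

```text
clock: 37.23
tcp_pos: [0.6322, -0.1111, 0.201]
eef_rot: [0.121, 3.123, -0.01]
contact_force: [0.2, -3.6, 6.8]
gripper_width: 0.0148
```

```bash
python3 - <<'E'
from h import *
me()
E
```

```text
t 37.2 tcp [ 632.2 -111.1  201. ] z [ 0.016 -0.007 -1.   ] jaw 85.5 w 14.8 F [ 0.2 -3.6  6.8] q [-0.26  0.29  1.2  -0.    1.64 -1.75]
```

Call:
play_rows([
  [[0.95,0.2,3,0,0,0,0],[0.95,0.2,2,0,0,0,0],[0.95,0,0,0,0,0,0],[0.95,0,0,0,0,0,0]],
])

```text
clock: 37.57
tcp_pos: [0.6322, -0.111, 0.201]
eef_rot: [0.127, 3.123, -0.023]
contact_force: [-1.2, -14.1, 4.8]
gripper_width: 0.0151
```

```bash
python3 - <<'E'
from h import *
me()
E
```

```text
t 37.6 tcp [ 632.2 -111.   201. ] z [ 0.015 -0.015 -1.   ] jaw 85.3 w 15.1 F [ -1.2 -14.1   4.8] q [-0.26  0.29  1.2  -0.01  1.64 -1.75]
```

Call:
play_rows([
  [[0.5,0,-5,0,0,0.014,0],[0.4,0,0,0,0.014,0,0],[0.4,0,0,0,0,0,0],[0.4,0,0,35,0,0,0],[0.4,0,0,38,0,0,0],[0.4,0,0,20,0,0,0],[0.4,-32,-7,0,0,0,0],[0.4,-32,-7,0,0,0,0],[0.4,-32,-7,0,0,0,0],[0.4,-32,-7,0,0,0,0]],
])

```text
clock: 38.4
tcp_pos: [0.5021, -0.1363, 0.2896]
eef_rot: [-0.118, -3.134, -0.02]
contact_force: [-0.4, -0.1, 0.6]
gripper_width: 0.0513
```

Call:
play_rows([
  [[0.4,-32,-7,0,0,0,0],[0.4,-30,-6,0,0,0,0],[0.4,0,0,-20,0,0,0],[0.4,0,0,0,0,0,0],[0.4,0,0,0,0,0,0]],
])

```text
clock: 38.82
tcp_pos: [0.4407, -0.1492, 0.2691]
eef_rot: [-0.119, -3.132, -0.021]
contact_force: [-0.4, 0.2, -0.2]
gripper_width: 0.0512
```

```bash
python3 - <<'E'
from h import *
go(443,-157,210,85.6)
f=shot('wrist')
P=cloud(f);H=hsv(f).astype(int);h,s,v=H[...,0],H[...,1],H[...,2]
x,y,z=P[...,0],P[...,1],P[...,2]
print('knob',rect(P,(y<-.1)&((h<6)|(h>174))&(s>150)&(z>.228)))
f=shot('top');P=cloud(f);H=hsv(f).astype(int);h,s,v=H[...,0],H[...,1],H[...,2];z=P[...,2]
print('guard',rect(P,(h>18)&(h<30)&(s>150)&(z>.16)&(z<.18)&(P[...,1]<0)))
E
```

```text
t 38.8 tcp [ 440.7 -149.2  269.1] z [-0.007  0.014 -1.   ] jaw 85.6 w 51.2 F [-0.4  0.2 -0.2] q [-0.46 -0.1   1.48  0.01  1.77 -1.95]
go [np.float64(2.3), np.float64(-7.8), np.float64(-59.1)] -0.001
knob (array([ 441.8, -157.4]), array([14. , 13.5]), -0.3, np.float64(234.6), 340)
guard (array([ 626. , -170.5]), array([187.2, 177.7]), 86.3, np.float64(172.1), 2303)
```

Call:
play_rows([
  [[0.4,1.5,-8,-20,-0.014,-0.007,0],[0.4,0,0,-25,0,0,0],[0.4,0,0,-14,0,0,0],[0.4,0,0,0,0,0,0],[0.95,0,0,0,0,0,0],[0.95,0,0,0,0,0,0],[0.95,0,0,0,0,0,0],[0.95,0,0,0,0,0,0],[0.95,0,0,0,0,0,0],[0.95,0,0,0,0,0,0]],
])

```text
clock: 39.75
tcp_pos: [0.4439, -0.157, 0.2129]
eef_rot: [0.118, 3.133, -0.001]
contact_force: [0.8, 5.6, 4.2]
gripper_width: 0.0144
```

Call:
play_rows([
  [[0.95,6,-0.5,0,0,0,0],[0.95,8,-0.6,0,0,0,0],[0.95,8,-0.6,0,0,0,0],[0.95,8,-0.6,0,0,0,0],[0.95,7,-0.5,0,0,0,0],[0.95,3,-0.2,0,0,0,0],[0.95,2,0,0,0,0,0],[0.95,0,0,0,0,0,0],[0.95,0,0,0,0,0,0]],
])

```text
clock: 40.5
tcp_pos: [0.4839, -0.16, 0.2129]
eef_rot: [0.119, 3.138, -0.001]
contact_force: [-4.9, 5.0, 6.7]
gripper_width: 0.0142
```

```bash
python3 - <<'E'
from h import *
me()
E
```

```text
t 40.5 tcp [ 483.9 -160.   212.9] z [ 0.001 -0.001 -1.   ] jaw 85.6 w 14.2 F [-4.9  5.   6.7] q [-0.43  0.    1.5  -0.    1.64 -1.93]
```

Call:
play_rows([
  [[0.95,2,-0.2,0,0,0,0],[0.95,2,-0.2,0,0,0,0],[0.95,0,0,0,0,0,0]],
])

```text
clock: 40.75
tcp_pos: [0.484, -0.1601, 0.2129]
eef_rot: [-0.12, -3.13, -0.0]
contact_force: [-16.4, 7.4, 11.7]
gripper_width: 0.0145
```

Call:
play_rows([
  [[0.5,-4,0.2,0,0,0,0],[0.3,0,0,0,0,0,0],[0.3,0,0,0,0,0,0],[0.3,0,0,35,0,0,0],[0.3,0,0,40,0,0,0],[0.3,-20,20,30,0,0,0],[0.3,-30,20,0,0,0,0],[0.3,-30,20,0,0,0,0],[0.3,-30,10,0,0,0,0],[0.3,0,0,0,0,0,0]],
])

```text
clock: 41.58
tcp_pos: [0.3716, -0.0897, 0.3174]
eef_rot: [0.119, 3.135, -0.005]
contact_force: [0.4, -0.5, 0.2]
gripper_width: 0.0599
```

```bash
python3 - <<'E'
from h import *
me();pan()
f=shot('top','t11.png');P=cloud(f);H=hsv(f).astype(int);h,s,v=H[...,0],H[...,1],H[...,2];z=P[...,2]
print('guard',rect(P,(h>18)&(h<30)&(s>150)&(z>.16)&(z<.18)&(P[...,1]<0)))
f=shot('wrist')
P=cloud(f);H=hsv(f).astype(int);h,s,v=H[...,0],H[...,1],H[...,2]
x,y,z=P[...,0],P[...,1],P[...,2]
print('knob',rect(P,(y<-.1)&((h<6)|(h>174))&(s>150)&(z>.228)))
a=cv2.imread('pics/t11.png')[130:290,100:420];cv2.imwrite('pics/c11.png',cv2.resize(a,(780,390)))
E
```

```text
t 41.6 tcp [371.6 -89.7 317.4] z [ 0.004 -0.003 -1.   ] jaw 85.7 w 59.9 F [ 0.4 -0.5  0.2] q [-0.38 -0.29  1.55 -0.    1.88 -1.88]
top pan pitch-down -0.17 roll -0.09 z at centre 51.5 1216
side pan pitch-down -0.09 roll 0.1 z at centre 50.3 1205
guard (array([ 624.5, -170.5]), array([185.7, 178.8]), 85.8, np.float64(171.9), 2899)
knob (array([ 437.3, -140.4]), array([113.1,   8.4]), -21.4, np.float64(234.5), 123)
```

View pics/c11.png

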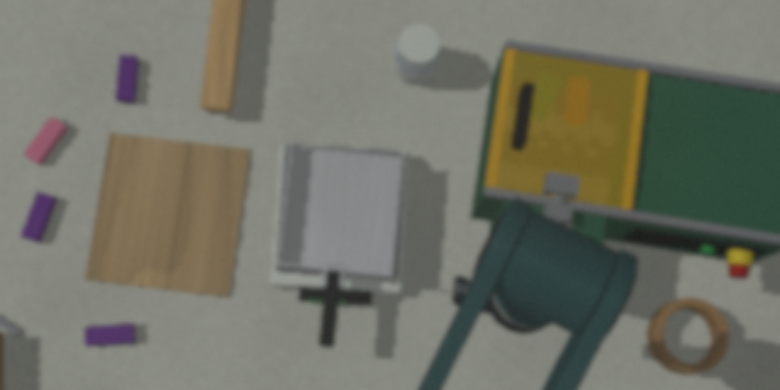

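```bash
python3 -c "
from rig import env
print(env.close_job())"
```

```text
the job is handed in; nothing more can be done
None
```

The job is done and handed in at about 42 s of the 210 s allowed. No verdict came back.

**What I did**
1. Only the green and orange offcuts were present. I put both in the scoop on the scale and let go while the guard was shut and bolted.
2. I drew the bolt 40 mm to its stop and slid the guard 174 mm open to its stop.
3. I carried the scoop to the feed mouth within 1° of level, tipped the offcuts in, and put the empty scoop back on the scale.
4. I shut the guard and pushed the bolt home.

**Last checks**
- **Offcuts:** both lay inside the feed box below the rim. The load on the gripper fell to that of the empty scoop after tipping.
- **Scoop:** it stands level on the platter with its pan empty.
- **Guard:** it is against its stop, with its centre within 0.2 mm of where it started.
- **Bolt:** it is against its stop, within about 0.5 mm of where it was first gripped. The last look at the red knob from the wrist camera was unusable (it measured a false shape) and the arm hid it from above. So this rests on the push against the stop, not on a picture.
- **Brush, jar and tape roll:** I never touched them, and they look unmoved in the pictures.

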